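# Refit the sample arm on the analyser's splined spindle

## Robot

A 6-joint arm with a two-finger parallel gripper is mounted at the origin on the work surface. World frame = base frame: x ahead of the robot, y to its left, z up, the work surface at z = 0. Lengths are in m, angles in rad, forces in N, time in s.
With the tool pointing down it reaches from about 0.325 to 0.75 m from the base axis. Payload 7.6 kg.
Tool frame: the origin (TCP) lies midway between the tips of the shut fingers; the grasp point (between the pads) lies 19 mm behind it; z points along the fingers, y is the direction in which the jaws open and shut (so a half turn about z gives the same grasp; the last joint's range is limited). The gripper opens to 85 mm and grips with 20 to 120 N. Pads are 22 mm wide; open, the fingers measure 114 mm over their backs; the gripper's body (76 mm by 85 mm) begins 54 mm behind the grasp point. The pads swing forward as they close: fully open they stand 13 mm farther back than shut.
Start: joints at [-1.3, 0.052, 1.401, -0, 1.689, -0.07], TCP at [0.176, -0.495, 0.231] pointing down, gripper open.
Joint ranges: [-2.9, 2.9], [-0.91, 2.17], [0.12, 2.37], [-1.06, 4.2], [0.26, 2.73], [-2.93, 2.93]. Speed limits (rad/s): [2.57, 2.57, 3.01, 3.14, 3.14, 3.14].

## Interface

Orientations are given as a unit quaternion [w, x, y, z].
In Python, from rig import ctrl gives the robot as it stands.
- The arm moves only by the tool play_rows, never from a script. Its argument "moves" is one flat list of numbers, 5 for each row, row after row: the shift along the tool's x, y, z in m, then the turn about the tool's z in rad, then the finger opening in m, from 0 to 0.0854. A call has 1 to 20 rows; each row shifts and turns the pose as measured when the row begins, along the tool's axes as they then stand; what a row does not reach is not made up. A row lasts 1/10 s, in which the tool goes at most 50 mm and 8.59 degrees, less where a joint would pass 70% of its speed; a pose out of reach is approached as far as the arm can. A call is refused whole if a number of a shift passes 0.05 or a number of a turn 0.15, either way. A call with a gripper value outside its range is refused whole. The fingers move at their own pace and stop on an object; the grip force is fixed at half the most. Time passes only in rows, so rows that do not move let the fingers close. It gives the time, the measured TCP pose, the force and the opening at its end, in the units of the state.
- ctrl.state(): the state, without advancing time (a new reading comes with each control period).
- ctrl.camera(name): name is "scene" or "top" or "wrist"; returns (picture, depth): 400x640x3 uint8, red, green, blue; 400x640 float32, m along the optical axis (not along the pixel's ray), 0 where there is no reading.
- ctrl.camera_model(name): a dict with "vertical_fov" (degrees; the focal length in pixels is half the picture's height over the tangent of half this angle, whatever the lens; pixels are square), "cx", "cy" (the principal point, pixels), "R" (3x3) and "t" (3): a world point X has camera coordinates R X + t. Camera axes: x right, y down, z forward; pixel columns grow to the right and rows downward; lengths in m; the calibration is good to about 2 mm. A picture is of the moment at which its call begins: read the wrist's pose just before it. camera_model takes no time and is no camera call; for the wrist camera it gives the pose at the moment of the call.
- ctrl.sign_off(): hands the job in, once; it reports no verdict.
Trained networks look in the newest picture that a camera, given by its name, has taken for a name from the list of things; names that differ only in an ending like _2 or _b are one class to them, and where a whole thing is asked for, a point or a joint stands for the part that bears it (a point fixed in the world has none). Each returns a list of dicts, best first, with "score" (0 to 1); they miss things now and then, are a little off and sometimes report something else, mostly with a low value. They report only what shows in the picture. A call takes as long as a camera call. They do not tell look-alikes from the thing itself.
- ctrl.silhouettes(label, camera): "pixels" (400x640 bool, what is visible of it) and "box" ([left, top, right, bottom] in pixels, round what is visible of it).
- ctrl.landmark_of(label, camera): "location" ([row, column] in pixels: a listed point, or the origin of a listed thing).
The state is a dict: "time_s": time; "qpos": joint angles; "joint_vel": joint speeds; "tau": joint torques, N m; "tcp_pos": TCP position; "tcp_rot": TCP orientation; "force": force on the tool from outside, world axes, zero at the start; "moment": the same for the moment, N m; "finger_gap": opening from 0.0 (shut) to 1.0 (fully open).
Only numpy, scipy, OpenCV 4.12 (cv2) and the standard library are available. Lean on these libraries where they do the work, as an engineer would, in place of code of your own. Each camera call takes 0.05 s, during which the arm holds its last target. There are 200 camera calls.

## Task

Pick up the sample arm (the long lever whose square hub has a cross-shaped bore), turn it until its slots match the splined spindle of the sampler module, and thread it gently down until the hub sits fully home on the collar. Then swing the fitted arm clockwise (seen from above) until its beam rests against the rest post, and let go. Be gentle with the sampler, whose bearing must never bear more than 50 N, and leave the other things on the bench where they are.

Things in the scene. Friction and masses are not known exactly. Their poses are not given: they have to be found in the camera images.
- hub_center (a point): Centre (half-way up) of the loose sample arm's hub, a 38 x 38 mm square block 40 mm high. Lever of bare metal, 0.2 to 0.42 kg, lying flat. Its +x runs along its beam, z is the bore axis, up (same when fitted). Through bore shaped like a plus: two crossing slots along x and y, each 8.2 mm wide, 28.2 mm long. Grip the hub across its free faces (its y direction).
- hub_foot (a point): Centre of the underside of the sample arm's hub (20 mm below hub_center), same axes; it comes down on the collar.
- lever_end (a point): Centre of the sample arm's rounded free end (20 mm across), 141 mm from the bore axis along the arm's +x, 5 mm above its underside; same axes. The beam from hub to end is 16 mm wide and 10 mm high, flush with the hub's underside.
- spindle_seat (a point): Point on the spindle axis at the top of the fixed collar (36 mm across) where the hub must sit, 60 mm above the bench; axes are the fixed module's. The spindle is steel: four ribs in a plus (6 mm wide, 26 mm across tips) end square 28 mm above this point; then a pilot nose 9.6 mm across to 40 mm, tapering to 3.6 mm at 46 mm. Play in the hub about 1.1 mm, or 0.08 rad, each way.
- rib_ends (a point): Point on the spindle axis level with the rib ends, 28 mm above spindle_seat, same fixed axes. A hub passes the nose, then stands here until its slots match. The rib angle is NOT reported: see or feel it. The arm goes on with its +x 0.2 to 1.4 rad counter-clockwise (from above) from this x; a quarter turn off also fits but is wrong: the spindle's travel ends before the post.
- rest_post (a point): Top centre of the rest post, a fixed steel pin 12 mm across on the module's deck, top 20 mm above spindle_seat, 95 mm along its x and -14 mm along its y. The beam lies against it when the arm's +x points along spindle_seat's x. The spindle turns stiffly (about 0.1 N m) from 1.6 rad down to -0.1 rad of that direction and stays where it is left.
- sampler: The sampler module, fixed: a white housing with a metal deck, 200 mm (x) by 150 mm (y), deck 50 mm above the bench, with collar, spindle and rest post; origin under its centre; the spindle axis is at x = -50 mm, y = 0. Its bearing suffers above 50 N: the contact forces on collar, spindle and post all added up, so that ribs twisted hard in the slots count too.
- link_hub (a point): Centre of the hub of another loose aluminium lever, not the sample arm: shorter (107 mm over all), with a round hub 34 mm across and 24 mm high with a plain round bore; its beam runs along its +x. Leave it alone.
- driver: Loose screwdriver 170 mm long, lying; leave it alone.
- reagent: Loose reagent bottle, 48 mm across, 85 mm high; origin under its centre; leave it alone.
- vial_jar: Loose jar, 52 mm across, 60 mm high; origin under its centre; leave it alone.
- tube_rack: Loose white rack of capped sample tubes, 60 x 190 mm, 101 mm high; origin under its centre; leave it alone.
Things that resemble listed ones, but are neither listed nor needed, are in the scene too. Leave any purple or turquoise look-alike of the sampler alone.

How it is judged:
By the outcome, as a careful person would: the job done as asked, in the order asked, and still so for the second after the job is handed in, with the robot touching nothing.
It also fails if it takes over 72 s, if anything falls off the work surface, if the arm or the gripper's body presses on something with over 40 N, if the wrist force passes 120 N, or if a joint passes its speed limit or range.

## Working session

There is one attempt and no reset: what is moved stays moved. The work goes in short steps, Python scripts to look and compute and a tool call to move; the robot and the scene stay as the last step left them, time stands still between calls to the robot, and variables do not carry over. Pictures are saved under pics/ and viewed, about 8 in all and at most 12, crops included, and the job is handed in when it is done.

Besides the shell and the picture viewer there is one more tool, called after "Call:" as name(argument=value, ...), one argument or row to a line, values as JSON. play_rows: Moves the arm, as the interface text tells. Its arguments: {"type":"object","properties":{"moves":{"type":"array"}},"required":["moves"]}

```bash
mkdir -p pics; ls; cat > h.py <<'E'
import numpy as np, cv2
from rig import ctrl
def f(m): return 200/np.tan(np.radians(m["vertical_fov"])/2)
def pt(m,r,c,z=None,d=None):
    R=np.array(m["R"]);t=np.array(m["t"]);ray=np.array([(c-m["cx"])/f(m),(r-m["cy"])/f(m),1.])
    o=-R.T@t;w=R.T@ray
    s=d if d is not None else (z-o[2])/w[2]
    return o+s*w
def proj(m,X):
    c=np.array(m["R"])@np.asarray(X)+np.array(m["t"]);return c[1]/c[2]*f(m)+m["cy"],c[0]/c[2]*f(m)+m["cx"]
def save(n,im): cv2.imwrite("pics/"+n,cv2.cvtColor(im,cv2.COLOR_RGB2BGR))
E
python3 - <<'E'
from h import *
Z={"hub_center":.02,"hub_foot":0,"lever_end":.005,"spindle_seat":.06,"rib_ends":.088,"rest_post":.08,"sampler":0,"link_hub":.012}
for cam in ("top","scene"):
    im,d=ctrl.camera(cam);save(cam+"0.png",im);m=ctrl.camera_model(cam);np.savez(cam+"0.npz",im=im,d=d)
    print(cam,f(m),-np.array(m["R"]).T@m["t"])
    for k,z in Z.items():
        for o in ctrl.landmark_of(k,cam)[:3]:
            r,c=o["location"];print(k,round(o["score"],2),round(r),round(c),pt(m,r,c,z=z).round(4), pt(m,r,c,d=d[int(r),int(c)]).round(3))
E
```

```text
pics
top 514.684098396097 [ 0.13084883 -0.0513187   1.94971952]
hub_center 0.51 232 272 [0.4336 0.1073 0.02  ] [0.43  0.105 0.042]
hub_foot 0.6 235 275 [0.423  0.0963 0.    ] [0.418 0.094 0.034]
lever_end 0.53 211 243 [0.5235 0.217  0.005 ] [0.523 0.217 0.007]
spindle_seat 0.75 197 334 [ 0.5488 -0.1331  0.06  ] [ 0.545 -0.132  0.078]
spindle_seat 0.72 272 348 [ 0.2665 -0.1678  0.06  ] [ 0.266 -0.168  0.065]
spindle_seat 0.72 240 451 [ 0.3626 -0.5571  0.06  ] [ 0.363 -0.558  0.058]
rib_ends 0.7 270 350 [ 0.2691 -0.1736  0.088 ] [ 0.271 -0.175  0.063]
rib_ends 0.67 192 340 [ 0.5578 -0.1555  0.088 ] [ 0.567 -0.158  0.048]
rib_ends 0.57 238 453 [ 0.3655 -0.5554  0.088 ] [ 0.366 -0.555  0.088]
rest_post 0.86 215 463 [ 0.4501 -0.6058  0.08  ] [ 0.45  -0.606  0.078]
rest_post 0.85 171 349 [ 0.64   -0.1961  0.08  ] [ 0.646 -0.198  0.058]
rest_post 0.76 247 359 [ 0.353  -0.2123  0.08  ] [ 0.353 -0.212  0.081]
sampler 0.58 188 334 [ 0.5959 -0.1404  0.    ] [ 0.584 -0.138  0.051]
sampler 0.56 262 351 [ 0.308  -0.1871  0.    ] [ 0.304 -0.184  0.043]
link_hub 0.56 217 207 [0.5029 0.3539 0.012 ] [
[... 636 characters left out ...]
b_ends 0.95 192 304 [ 0.5427 -0.142   0.088 ] [ 0.549 -0.135  0.101]
rib_ends 0.92 131 356 [ 0.2614 -0.1834  0.088 ] [ 0.269 -0.178  0.098]
rest_post 0.91 139 331 [ 0.3354 -0.2214  0.08  ] [ 0.316 -0.238  0.05 ]
rest_post 0.86 95 221 [ 0.4421 -0.623   0.08  ] [ 0.425 -0.651  0.048]
rest_post 0.74 205 274 [ 0.6296 -0.1778  0.08  ] [ 0.629 -0.178  0.079]
sampler 0.97 115 239 [ 0.4191 -0.5737  0.    ] [ 0.449 -0.529  0.056]
sampler 0.81 212 292 [ 0.5793 -0.1602  0.    ] [ 0.6   -0.136  0.049]
sampler 0.56 153 343 [ 0.303  -0.1997  0.    ] [ 0.335 -0.173  0.052]
link_hub 0.77 292 445 [0.4846 0.3335 0.012 ] [0.479 0.332 0.001]
link_hub 0.16 215 292 [ 0.5905 -0.1466  0.012 ] [ 0.605 -0.13   0.048]
```

```bash
python3 - <<'E'
from h import *
a=np.load("top0.npz")["im"][140:300,180:500];b=np.load("scene0.npz")["im"]
save("a.png",np.vstack([cv2.resize(a,(600,300),interpolation=3),cv2.resize(b[50:350,150:550],(600,300)) if 0 else cv2.resize(b[60:340,140:560],(450,300))[:, :].copy() if 0 else cv2.copyMakeBorder(cv2.resize(b[60:340,140:560],(450,300)),0,0,0,150,0)]))
E
```

```text
(no output)
```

View pics/a.png

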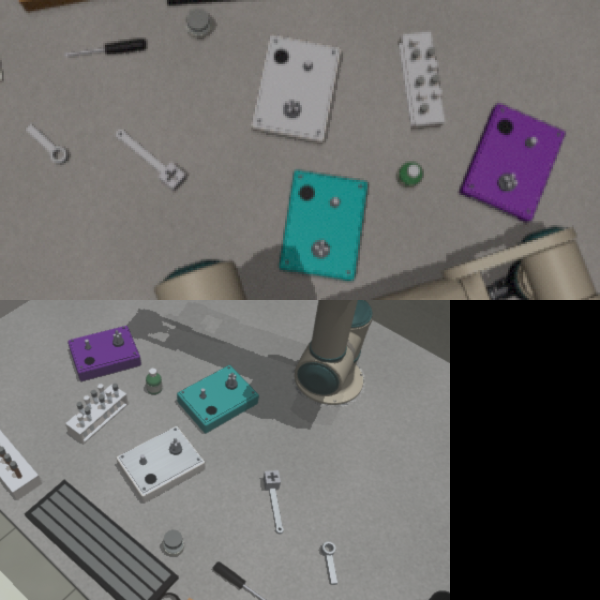

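The white sampler has its spindle near (0.55,-0.135) and its post near (0.63,-0.18). The sample arm with the plus bore is at about (0.425,0.105), with its beam pointing to (0.525,0.21). I'll leave the turquoise and purple look-alikes alone.

```bash
cat >> h.py <<'E'
from scipy.spatial.transform import Rotation as Ro
def tool(s=None):
    s=s or ctrl.state();q=s["tcp_rot"];return np.array(s["tcp_pos"]),Ro.from_quat([q[1],q[2],q[3],q[0]])
def yaw(R): x=R.as_matrix()[:,1];return np.arctan2(x[1],x[0])   # heading of tool y
def go(X,yawy=None):
    p,R=tool();d=R.inv().apply(np.array(X)-p);print("tool shift",d.round(4),"pos",p.round(4),"yaw_y",yaw(R).round(4),"tilt",R.as_matrix()[:,2].round(3))
    if yawy is not None:
        e=-(yawy-yaw(R));print("turn",((e+np.pi/2)%np.pi-np.pi/2).round(4))
E
python3 - <<'E'
from h import *
s=ctrl.state();print(s["tcp_pos"],s["tcp_rot"],s["force"])
go([.5,-.14,.26])
m=ctrl.camera_model("wrist");p,R=tool()
print("cam in tool",R.inv().apply(-np.array(m["R"]).T@m["t"]-p).round(4),(np.array(m["R"])@R.as_matrix()).round(3).tolist(),f(m))
ctrl.camera("top");m=ctrl.camera_model("top")
for l,z in (("sampler",.05),("hub_center",.01)):
    for o in ctrl.silhouettes(l,"top")[:3]:
        ys,xs=np.nonzero(o["pixels"])
        P=np.array([pt(m,r,c,z=z)[:2] for r,c in zip(ys,xs)],np.float32)
        (c,wh,a)=cv2.minAreaRect(P);print(l,round(o["score"],2),len(P),np.round(c,4),np.round(wh,4),round(a,1),P.mean(0))
E
```

```text
[ 0.17549222 -0.49480841  0.23130349] [1.92093753e-05 9.85516850e-01 1.69577526e-01 6.33072630e-07] [ 0.8755312  -1.03348371  0.29146307]
tool shift [ 0.4244 -0.2259 -0.0287] pos [ 0.1755 -0.4948  0.2313] yaw_y -1.23 tilt [ 0. -0. -1.]
cam in tool [ 0.0735 -0.     -0.1426] [[0.001, 1.0, -0.001], [-0.958, 0.001, -0.286], [-0.286, 0.001, 0.958]] 287.48154863793775
sampler 0.88 2060 [ 0.5887 -0.1501] [0.1495 0.2063] 75.4 [ 0.58813053 -0.15008025]
sampler 0.84 2213 [ 0.3116 -0.1883] [0.1493 0.2036] 77.8 [ 0.31027994 -0.1879725 ]
sampler 0.77 2209 [ 0.4177 -0.5712] [0.1562 0.2069] 63.4 [ 0.41639134 -0.57092315]
hub_center 0.71 234 [0.4714 0.1566] [0.1656 0.0373] 48.7 [0.4658143  0.15103821]
hub_center 0.67 2090 [ 0.5997 -0.1521] [0.1541 0.214 ] 76.0 [ 0.59817535 -0.15171494]
```

Call:
play_rows(
  moves=[0.038,-0.018,-0.001,0,0.0854,0.038,-0.018,-0.001,0,0.0854,0.038,-0.018,-0.001,0,0.0854,0.038,-0.018,-0.001,0,0.0854,0.038,-0.018,-0.001,0,0.0854,0.038,-0.018,-0.001,0,0.0854,0.038,-0.018,-0.001,0,0.0854,0.038,-0.018,-0.001,0,0.0854,0.038,-0.018,-0.001,0,0.0854,0.038,-0.018,-0.001,0,0.0854,0.038,-0.018,-0.001,0,0.0854,0.038,-0.018,-0.001,0,0.0854],
)

```text
time_s: 2.25
tcp_pos: [0.544, -0.1288, 0.2441]
tcp_rot: [0.001, 0.986, 0.165, 0.001]
force: [0.1, -0.5, 1.4]
finger_gap: 1.003
```

```bash
python3 - <<'E'
from h import *
m=ctrl.camera_model("wrist");im,d=ctrl.camera("wrist");np.savez("w1.npz",im=im,d=d,**m)
for k,z in {"spindle_seat":.06,"rib_ends":.088,"rest_post":.08}.items():
    for o in ctrl.landmark_of(k,"wrist")[:2]:
        r,c=o["location"];print(k,round(o["score"],2),round(r),round(c),pt(m,r,c,z=z).round(4), pt(m,r,c,d=d[int(r),int(c)]).round(3))
r,c=map(int,proj(m,[.542,-.137,.088]));print(r,c)
b=im[max(0,r-50):r+50,max(0,c-50):c+50]
save("w1.png",np.hstack([cv2.resize(im,(480,300)),cv2.resize(b,(300,300),interpolation=2)]))
# deck rect from depth
ys,xs=np.nonzero(d>0);P=np.array([pt(m,r,c,d=d[r,c]) for r,c in zip(ys[::1],xs[::1])])
k=(abs(P[:,2]-.05)<.008)
print("deck z",np.median(P[k,2]));(c,wh,a)=cv2.minAreaRect(P[k][:,:2].astype(np.float32));print(c,wh,a)
for lo,hi in((.072,.083),(.083,.098),(.098,.12)):
    k=(P[:,2]>lo)&(P[:,2]<hi);Q=P[k];
    n,l=0,0
    for c0,n in(((.542,-.137),"sp"),((.632,-.178),"post")):
        kk=np.hypot(Q[:,0]-c0[0],Q[:,1]-c0[1])<.025
        if kk.any(): print(n,lo,kk.sum(),Q[kk].mean(0).round(4))
E
```

```text
spindle_seat 0.93 184 322 [ 0.5437 -0.1354  0.06  ] [ 0.55  -0.133  0.088]
spindle_seat 0.65 198 517 [ 0.603  -0.3593  0.06  ] [ 0.601 -0.401  0.006]
rib_ends 0.75 182 328 [ 0.5538 -0.1375  0.088 ] [ 0.55  -0.14   0.067]
rib_ends 0.72 191 326 [ 0.5427 -0.1387  0.088 ] [ 0.546 -0.137  0.103]
rest_post 0.77 340 331 [ 0.3551 -0.2125  0.08  ] [ 0.355 -0.213  0.079]
rest_post 0.7 363 638 [ 0.4531 -0.6152  0.08  ] [ 0.453 -0.615  0.08 ]
191 323
deck z 0.0501583200344983
(0.5428515672683716, -0.3322688639163971) (0.4315384030342102, 0.5852567553520203) 14.854397773742676
sp 0.072 59 [ 0.5482 -0.1377  0.0777]
post 0.072 122 [ 0.6332 -0.1759  0.0794]
sp 0.083 214 [ 0.5462 -0.139   0.0882]
sp 0.098 59 [ 0.5459 -0.1393  0.1024]
```

View pics/w1.png

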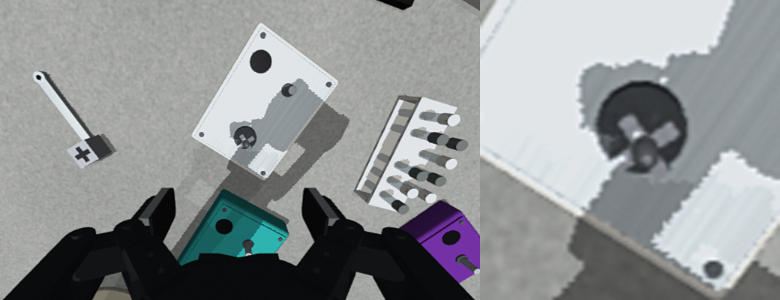

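The wrist view shows the white sampler: collar and spindle near pixel (190,323) and the post near (120,385). The lever's plus bore is near (205,110). Next I'll fit the rib angle, the axis and the hub from depth.

```bash
cat >> h.py <<'E'
from scipy.optimize import minimize
def cloud(m,d):
    R=np.array(m["R"]);t=np.array(m["t"]);r,c=np.nonzero(d>0);z=d[r,c]
    return (np.stack([(c-m["cx"])/f(m)*z,(r-m["cy"])/f(m)*z,z],1)-t)@R
def plusfit(Q,c0,L=.013,W=.003,step=.0005):
    best=[]
    for a in np.arange(0,np.pi/2,.02):
        ca,sa=np.cos(a),np.sin(a)
        for dx in np.arange(-.006,.0061,step):
            for dy in np.arange(-.006,.0061,step):
                u=Q[:,:2]-np.array(c0)-[dx,dy];x=abs(u[:,0]*ca+u[:,1]*sa);y=abs(-u[:,0]*sa+u[:,1]*ca)
                o1=np.maximum(np.maximum(x-L,y-W),0);o2=np.maximum(np.maximum(y-L,x-W),0)
                best.append((np.minimum(np.minimum(o1,o2),.004).mean(),a,c0[0]+dx,c0[1]+dy))
    best.sort();b=np.array(best[:40]);return b[0],b.mean(0),b.std(0)
def rect(P,c,rad,z,tol):
    k=(np.hypot(P[:,0]-c[0],P[:,1]-c[1])<rad)&(abs(P[:,2]-z)<tol);return cv2.minAreaRect(P[k][:,:2].astype(np.float32)),k.sum(),np.median(P[k,2])
E
python3 - <<'E'
from h import *
z=np.load("w1.npz");m={k:z[k] for k in z.files};P=cloud(m,z["d"])
print("deck",rect(P,(.594,-.152),.13,.05,.004))
print("hubtop",rect(P,(.425,.105),.035,.04,.004))
q=(np.hypot(P[:,0]-.427,P[:,1]-.105)<.17)&(abs(P[:,2]-.01)<.003)&(P[:,1]>.06);print("beam",cv2.minAreaRect(P[q][:,:2].astype(np.float32)),q.sum())
k=(np.hypot(P[:,0]-.546,P[:,1]+.139)<.022)&(P[:,2]>.084)&(P[:,2]<.0925)
print(k.sum(),P[k].mean(0));[print(v.round(4)) for v in plusfit(P[k],(.546,-.139))]
E
```

```text
deck (((0.5938130617141724, -0.1514304280281067), (0.14519843459129333, 0.19404169917106628), 75.46263885498047), np.int64(18632), np.float64(0.050079069775986335))
hubtop (((0.4252661466598511, 0.10742206871509552), (0.03826415538787842, 0.04029558598995209), 46.688236236572266), np.int64(759), np.float64(0.03976569738551052))
beam ((0.4712948799133301, 0.15406455099582672), (0.169002965092659, 0.03555786609649658), 47.69064712524414) 1496
192 [ 0.54589883 -0.13920408  0.0879244 ]
[ 0.      0.92    0.545  -0.1395]
[ 0.      0.9135  0.5451 -0.1395]
[0.     0.033  0.0003 0.0004]
```

Call:
play_rows(
  moves=[-0.002,0.0035,0.024,0,0.0854,-0.002,0.0035,0.024,0,0.0854,-0.002,0.0035,0.024,0,0.0854,0,0,0,0,0.0854],
)

```text
time_s: 2.85
tcp_pos: [0.5389, -0.1462, 0.1711]
tcp_rot: [0.002, 0.987, 0.163, 0.001]
force: [-0.6, -0.2, -0.9]
finger_gap: 1.004
```

```bash
python3 - <<'E'
from h import *
m=ctrl.camera_model("wrist");im,d=ctrl.camera("wrist");np.savez("w2.npz",im=im,d=d,**m);P=cloud(m,d)
k=(np.hypot(P[:,0]-.546,P[:,1]+.139)<.022)&(P[:,2]>.084)&(P[:,2]<.0925)
print(k.sum(),P[k].mean(0));[print(v.round(4)) for v in plusfit(P[k],(.545,-.139))]
print("deck",rect(P,(.594,-.152),.13,.05,.004))
k=(np.hypot(P[:,0]-.546,P[:,1]+.139)<.022)&(P[:,2]>.103);print("nose",P[k].mean(0),k.sum())
k=(np.hypot(P[:,0]-.546,P[:,1]+.139)<.025)&(abs(P[:,2]-.06)<.003);print("collar",cv2.minEnclosingCircle(P[k][:,:2].astype(np.float32)),np.median(P[k,2]))
k=(np.hypot(P[:,0]-.634,P[:,1]+.176)<.02)&(abs(P[:,2]-.08)<.003);print("post",cv2.minEnclosingCircle(P[k][:,:2].astype(np.float32)),np.median(P[k,2]))
r,c=map(int,proj(m,[.545,-.139,.088]));b=im[max(0,r-70):r+70,c-70:c+70];save("w2.png",cv2.resize(b,(420,420),interpolation=2))
go([.4255,.1070,.16],.82-np.pi/2)
E
```

```text
340 [ 0.54608577 -0.13949259  0.08781142]
[ 0.      0.92    0.545  -0.1395]
[ 1.000e-04  9.175e-01  5.452e-01 -1.396e-01]
[0.     0.0355 0.0003 0.0004]
deck (((0.5934700965881348, -0.15172278881072998), (0.14389462769031525, 0.19444960355758667), 75.53076171875), np.int64(30646), np.float64(0.05006725713254475))
nose [ 0.5506704  -0.1376065   0.25784777] 10244
collar ((0.5451259016990662, -0.13969793915748596), 0.01792481169104576) 0.06001021736321939
post ((0.6323251724243164, -0.17711812257766724), 0.005870971363037825) 0.07990890766438796
tool shift [-0.0268 -0.2767  0.0114] pos [ 0.5398 -0.1463  0.1736] yaw_y -1.2433 tilt [ 0.007 -0.005 -1.   ]
turn -0.4925
```

View pics/w2.png

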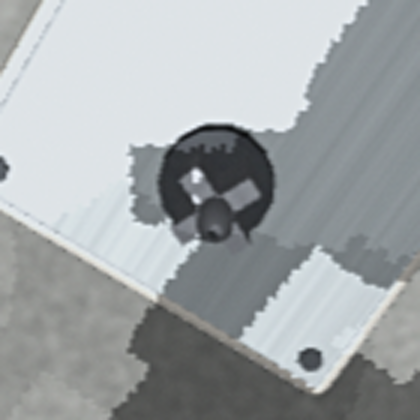

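Axis (0.5451,-0.1397), module yaw about -0.256, ribs at 0.918 rad. The plus fit, the collar circle and the deck rectangle all agree. On to the lever.

Call:
play_rows(
  moves=[0,-0.01,-0.03,0,0.0854,-0.0034,-0.036,-0.01,0,0.0854,-0.0034,-0.036,0,0,0.0854,-0.0034,-0.036,0,0,0.0854,-0.0034,-0.036,0,0,0.0854,-0.0034,-0.036,0,0,0.0854,-0.0034,-0.036,0,0,0.0854,-0.0034,-0.036,0,0,0.0854,0,0,0,-0.1,0.0854,0,0,0,-0.1,0.0854,0,0,0,-0.1,0.0854,0,0,0,-0.1,0.0854,0,0,0,-0.09,0.0854,0,0,0,0,0.0854],
)

```text
time_s: 4.3
tcp_pos: [0.4327, 0.0984, 0.2429]
tcp_rot: [0.012, 0.916, 0.4, 0.023]
force: [0.2, 0.5, -0.1]
finger_gap: 1.004
```

```bash
python3 - <<'E'
from h import *
m=ctrl.camera_model("wrist");im,d=ctrl.camera("wrist");np.savez("w3.npz",im=im,d=d,**m);P=cloud(m,d)
r=rect(P,(.425,.107),.035,.04,.004);print("hub",r)
k=(np.hypot(P[:,0]-.427,P[:,1]-.105)<.17)&(abs(P[:,2]-.01)<.002)&(np.hypot(P[:,0]-.4255,P[:,1]-.107)>.035);Q=P[k][:,:2]
print("beam",cv2.minAreaRect(Q.astype(np.float32)),k.sum(),Q.mean(0),"yaw from hub",np.arctan2(*(Q.mean(0)-r[0][0])[::-1]),np.arctan2(*np.linalg.svd(Q-Q.mean(0),full_matrices=False)[2][0][::-1]))
q=(np.hypot(P[:,0]-.4255,P[:,1]-.107)<.035)&(abs(P[:,2]-.04)<.004);print(P[q].mean(0))
b=ctrl.silhouettes("hub_center","wrist");print(len(b),b[0]["score"],b[0]["box"])
save("w3.png",im[::1])
go([*r[0][0],.10],.825-np.pi/2)
E
```

```text
hub (((0.42545270919799805, 0.10716903209686279), (0.03799670562148094, 0.03804868459701538), 46.851356506347656), np.int64(718), np.float64(0.04003800220487433))
beam ((0.4870191812515259, 0.17586219310760498), (0.11617697775363922, 0.01807316578924656), 46.70470428466797) 1243 [0.48930129 0.17722092] yaw from hub 0.8316927681602224 -2.3114512775134153
[0.42538916 0.10747762 0.03997368]
1 0.68 [284.0, 53.4, 320.5, 198.1]
tool shift [-0.0034 -0.017   0.142 ] pos [0.4328 0.0985 0.2426] yaw_y -0.7505 tilt [ 0.052 -0.003 -0.999]
turn -0.0047
```

View pics/w3.png

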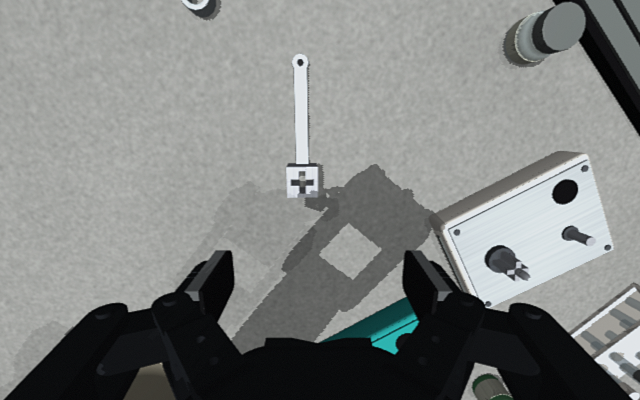

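The lever lies flat with its hub at (0.4255,0.1072) and yaw about 0.826 (bore near pixel (181,302)). Fast moves have tilted the tool by about 3°, so I'll check how the tilt responds to motion.

Call:
play_rows(
  moves=[-0.0005,-0.004,0.03,0,0.0854,-0.0005,-0.004,0.03,0,0.0854,0,0,0,0,0.0854],
)

```text
time_s: 4.7
tcp_pos: [0.4303, 0.1027, 0.1837]
tcp_rot: [0.012, 0.918, 0.395, 0.026]
force: [-0.1, -0.3, 0.9]
finger_gap: 1.001
```

```bash
python3 - <<'E'
from h import *
go([.4255,.1072,.10],.826-np.pi/2);print(tool()[1].as_matrix().round(3).tolist(),ctrl.state()["qpos"])
E
```

```text
tool shift [-0.0032 -0.0102  0.0833] pos [0.4303 0.1027 0.1837] yaw_y -0.7587 tilt [ 0.057 -0.002 -0.998]
turn -0.0139
[[0.686, 0.725, 0.057], [0.726, -0.687, -0.002], [0.038, 0.043, -0.998]] [ 0.1579367  -0.21256591  1.74616944 -0.01125256  1.5516698   0.91570996]
```

Call:
play_rows(
  moves=[0.033,0.022,0,0,0.0854,0.033,0.022,0,0,0.0854,0.033,0.022,0,0,0.0854,0,0,0,0,0.0854],
)

```text
time_s: 5.1
tcp_pos: [0.5503, 0.1292, 0.1949]
tcp_rot: [0.013, 0.92, 0.392, 0.027]
force: [0.1, 0.2, -0.6]
finger_gap: 0.999
```

```bash
python3 - <<'E'
from h import *
go([.4255,.1072,.10],.826-np.pi/2);print(ctrl.state()["qpos"])
E
```

```text
tool shift [-0.1059 -0.0789  0.0873] pos [0.5503 0.1292 0.1949] yaw_y -0.7658 tilt [ 0.06  -0.002 -0.998]
turn -0.021
[ 0.17140314  0.13365287  1.38740896 -0.01236244  1.56216779  0.93609225]
```

Call:
play_rows(
  moves=[0,0,0,-0.1,0.0854,0,0,0,0.1,0.0854,0,0,0,0,0.0854],
)

```text
time_s: 5.4
tcp_pos: [0.5518, 0.1289, 0.1991]
tcp_rot: [0.013, 0.92, 0.391, 0.028]
force: [0.1, -0.3, -0.3]
finger_gap: 0.999
```

```bash
python3 - <<'E'
from h import *
go([.4255,.1072,.10],.826-np.pi/2);print(ctrl.state()["qpos"])
E
```

```text
tool shift [-0.1072 -0.0804  0.0911] pos [0.5518 0.1289 0.1991] yaw_y -0.7674 tilt [ 0.062 -0.002 -0.998]
turn -0.0226
[ 0.17043073  0.13357505  1.37911307 -0.01249946  1.56783251  0.93653342]
```

Call:
play_rows(
  moves=[-0.033,-0.022,0,0,0.0854,-0.033,-0.022,0,0,0.0854,-0.033,-0.022,0,0,0.0854,0,0,0,0,0.0854],
)

```text
time_s: 5.8
tcp_pos: [0.4314, 0.1017, 0.1927]
tcp_rot: [0.013, 0.919, 0.394, 0.028]
force: [0.7, 0.1, 0.1]
finger_gap: 0.999
```

```bash
python3 - <<'E'
from h import *
go([.4255,.1072,.10],.826-np.pi/2);print(ctrl.state()["qpos"])
E
```

```text
tool shift [-0.0038 -0.0123  0.0921] pos [0.4314 0.1017 0.1927] yaw_y -0.7621 tilt [ 0.061 -0.002 -0.998]
turn -0.0173
[ 0.15568618 -0.21787893  1.73300568 -0.01183618  1.56637676  0.9165231 ]
```

Call:
play_rows(
  moves=[0,-0.035,0,0,0.0854,0,-0.035,0,0,0.0854,0,-0.035,0,0,0.0854,0,0,0,0,0.0854],
)

```text
time_s: 6.2
tcp_pos: [0.3541, 0.1756, 0.1933]
tcp_rot: [0.014, 0.918, 0.394, 0.033]
force: [0.5, 0.2, -0.9]
finger_gap: 0.998
```

```bash
python3 - <<'E'
from h import *
go([.4255,.1072,.10],.826-np.pi/2);print(ctrl.state()["qpos"])
E
```

```text
tool shift [-0.0051  0.0939  0.0981] pos [0.3541 0.1756 0.1933] yaw_y -0.7612 tilt [ 0.071  0.001 -0.997]
turn -0.0164
[ 0.38517987 -0.37130517  1.85427925 -0.02591896  1.59235731  1.14364843]
```

Call:
play_rows(
  moves=[0,0.032,0,0,0.0854,0,0.032,0,0,0.0854,0,0.032,0,0,0.0854,0,0,0,0,0.0854],
)

```text
time_s: 6.6
tcp_pos: [0.4284, 0.1079, 0.2042]
tcp_rot: [0.015, 0.916, 0.399, 0.038]
force: [-1.1, 0.9, -0.4]
finger_gap: 0.998
```

```bash
python3 - <<'E'
from h import *
go([.4255,.1072,.10],.826-np.pi/2);print(ctrl.state()["qpos"])
E
```

```text
tool shift [-0.0084 -0.0077  0.1036] pos [0.4284 0.1079 0.2042] yaw_y -0.7518 tilt [ 0.081  0.003 -0.997]
turn -0.007
[ 0.17009374 -0.24438788  1.73310519 -0.01105389  1.57214993  0.91979246]
```

Call:
play_rows(
  moves=[0,0,0,0,0.0854,0,0,0,0,0.0854,0,0,0,0,0.0854,0,0,0,0,0.0854,0,0,0,0,0.0854,0,0,0,0,0.0854],
)

```text
time_s: 7.2
tcp_pos: [0.4284, 0.1087, 0.206]
tcp_rot: [0.015, 0.916, 0.4, 0.039]
force: [-0.3, -0.7, 0.7]
finger_gap: 1.003
```

```bash
python3 - <<'E'
from h import *
go([.4255,.1072,.10],.826-np.pi/2);print(ctrl.state()["qpos"])
E
```

```text
tool shift [-0.0093 -0.0074  0.1054] pos [0.4284 0.1087 0.206 ] yaw_y -0.7493 tilt [ 0.084  0.004 -0.996]
turn -0.0045
[ 0.17170757 -0.24669367  1.7314497  -0.01082897  1.5735651   0.91879196]
```

Call:
play_rows(
  moves=[-0.001,-0.001,0.01,0,0.0854,-0.001,-0.001,0.01,0,0.0854,-0.001,-0.001,0.01,0,0.0854,-0.001,-0.001,0.01,0,0.0854,0,0,0.01,0,0.0854,0,0,0.01,0,0.0854,0,0,0,0,0.0854],
)

```text
time_s: 7.9
tcp_pos: [0.4263, 0.1088, 0.1385]
tcp_rot: [0.015, 0.916, 0.4, 0.038]
force: [-0.8, 0.5, 0.6]
finger_gap: 1.0
```

```bash
python3 - <<'E'
from h import *
go([.4255,.1072,.10],.826-np.pi/2);print(ctrl.state()["qpos"])
E
```

```text
tool shift [-0.0039 -0.0017  0.0383] pos [0.4263 0.1088 0.1385] yaw_y -0.7484 tilt [ 0.081  0.003 -0.997]
turn -0.0036
[ 0.17277051 -0.20896129  1.83536877 -0.01089118  1.43523929  0.92060735]
```

Call:
play_rows(
  moves=[-0.017,-0.011,0,0,0.0854,-0.017,-0.011,0,0,0.0854,-0.017,-0.011,0,0,0.0854,-0.017,-0.011,0,0,0.0854,-0.017,-0.011,0,0,0.0854,-0.017,-0.011,0,0,0.0854,-0.017,-0.011,0,0,0.0854,0,0,0,0,0.0854],
)

```text
time_s: 8.7
tcp_pos: [0.2864, 0.0727, 0.1279]
tcp_rot: [0.015, 0.916, 0.4, 0.039]
force: [0.6, 0.2, 0.3]
finger_gap: 1.002
```

```bash
python3 - <<'E'
from h import *
go([.4255,.1072,.10],.826-np.pi/2);print(ctrl.state()["qpos"])
E
```

```text
tool shift [0.1178 0.0766 0.0396] pos [0.2864 0.0727 0.1279] yaw_y -0.7488 tilt [ 0.084  0.003 -0.996]
turn -0.004
[ 0.13068495 -0.72314575  2.20899289 -0.0075831   1.57183275  0.87740092]
```

Call:
play_rows(
  moves=[-0.017,-0.011,0,0,0.0854,-0.017,-0.011,0,0,0.0854,-0.017,-0.011,0,0,0.0854,-0.017,-0.011,0,0,0.0854],
)

```text
time_s: 9.1
tcp_pos: [0.2407, 0.0615, 0.1206]
tcp_rot: [0.014, 0.916, 0.4, 0.027]
force: [0.0, 0.2, 0.5]
finger_gap: 1.0
```

```bash
python3 - <<'E'
from h import *
go([.4255,.1072,.10],.826-np.pi/2);print(ctrl.state()["qpos"])
E
```

```text
tool shift [0.1582 0.1032 0.0318] pos [0.2407 0.0615 0.1206] yaw_y -0.7488 tilt [ 0.061 -0.003 -0.998]
turn -0.004
[ 0.11265216 -0.90658618  2.31275605 -0.0100688   1.67482507  0.85916942]
```

Pushing against the inner reach limit undoes the tilt, so I'll continue.

Call:
play_rows(
  moves=[-0.008,-0.005,0,0,0.0854,-0.008,-0.005,0,0,0.0854,-0.008,-0.005,0,0,0.0854],
)

```text
time_s: 9.4
tcp_pos: [0.2362, 0.0605, 0.1189]
tcp_rot: [0.013, 0.916, 0.4, 0.02]
force: [-0.5, -0.2, 0.3]
finger_gap: 0.998
```

```bash
python3 - <<'E'
from h import *
go([.4255,.1072,.10],.826-np.pi/2);print(ctrl.state()["qpos"])
E
```

```text
tool shift [0.1623 0.1061 0.0272] pos [0.2362 0.0605 0.1189] yaw_y -0.7482 tilt [ 0.046 -0.008 -0.999]
turn -0.0034
[ 0.11396663 -0.90685202  2.31589957 -0.01309164  1.68743245  0.85985805]
```

Call:
play_rows(
  moves=[-0.012,-0.0135,0,0,0.0854,-0.012,-0.0135,0,0,0.0854,-0.012,-0.0135,0,0,0.0854,-0.012,-0.0135,0,0,0.0854],
)

```text
time_s: 9.8
tcp_pos: [0.2155, 0.082, 0.1135]
tcp_rot: [0.011, 0.917, 0.399, -0.002]
force: [0.4, 0.2, 0.1]
finger_gap: 1.003
```

```bash
python3 - <<'E'
from h import *
go([.4255,.1072,.10],.826-np.pi/2);print(ctrl.state()["qpos"])
E
```

```text
tool shift [0.1618 0.1361 0.0141] pos [0.2155 0.082  0.1135] yaw_y -0.75 tilt [ 0.006 -0.023 -1.   ]
turn -0.0052
[ 0.23121377 -0.90756266  2.32639877 -0.02351982  1.72251639  0.97777956]
```

Call:
play_rows(
  moves=[0.0115,0.0097,0,0,0.0854,0.0115,0.0097,0,0,0.0854,0.0115,0.0097,0,0,0.0854,0.0115,0.0097,0,0,0.0854,0.0115,0.0097,0,0,0.0854,0.0115,0.0097,0,0,0.0854,0.0115,0.0097,0,0,0.0854,0.0115,0.0097,0,0,0.0854,0.0115,0.0097,0,0,0.0854,0.0115,0.0097,0,0,0.0854,0.0115,0.0097,0,0,0.0854,0.0115,0.0097,0,0,0.0854,0.0115,0.0097,0,0,0.0854,0,0,0,0,0.0854],
)

```text
time_s: 11.2
tcp_pos: [0.4131, 0.117, 0.1116]
tcp_rot: [0.011, 0.915, 0.404, -0.005]
force: [-1.0, -0.2, -0.3]
finger_gap: 1.0
```

```bash
python3 - <<'E'
from h import *
go([.4255,.1072,.05],.826-np.pi/2);print(ctrl.state()["qpos"])
E
```

```text
tool shift [0.0023 0.0148 0.0618] pos [0.4131 0.117  0.1116] yaw_y -0.7394 tilt [-0.    -0.024 -1.   ]
turn 0.0054
[ 0.2053569  -0.14380168  1.8322569  -0.02371336  1.4583918   0.94764152]
```

Call:
play_rows(
  moves=[0.001,0.0045,0.015,0.002,0.0854,0.001,0.0045,0.015,0.002,0.0854,0.0005,0.0045,0.015,0.001,0.0854,0,0.001,0.01,0,0.0854,0,0,0,0,0.0854],
)

```text
time_s: 11.7
tcp_pos: [0.4228, 0.11, 0.0548]
tcp_rot: [0.011, 0.915, 0.403, -0.006]
force: [0.3, 0.4, 0.3]
finger_gap: 1.0
```

```bash
python3 - <<'E'
from h import *
go([.4255,.1072,.006],.826-np.pi/2);print(ctrl.state()["qpos"])
E
```

```text
tool shift [0.0007 0.0032 0.0489] pos [0.4228 0.11   0.0548] yaw_y -0.7421 tilt [-0.003 -0.024 -1.   ]
turn 0.0027
[ 0.18520986 -0.04961436  1.86620301 -0.02424238  1.33234822  0.93325199]
```

Call:
play_rows(
  moves=[0,0.001,0.01,0.001,0.0854,0,0.001,0.01,0.001,0.0854,0.0005,0.001,0.01,0,0.0854,0,0,0.01,0,0.0854,0,0,0.006,0,0.0854,0,0,0,0,0.0854],
)

```text
time_s: 12.3
tcp_pos: [0.4252, 0.1078, 0.0061]
tcp_rot: [0.011, 0.916, 0.402, -0.006]
force: [-0.2, 0.0, 0.2]
finger_gap: 1.001
```

```bash
python3 - <<'E'
from h import *
go([.4255,.1072,.006],.826-np.pi/2);print(ctrl.state()["force"])
m=ctrl.camera_model("wrist");im,d=ctrl.camera("wrist");P=cloud(m,d)
r=rect(P,(.425,.107),.03,.04,.002);print("hub",r)
E
```

```text
tool shift [-0.0002  0.0006  0.0001] pos [0.4252 0.1078 0.0061] yaw_y -0.7436 tilt [-0.002 -0.024 -1.   ]
turn 0.0011
[-0.19936775  0.00456706  0.20232111]
hub (((0.4258100986480713, 0.10728642344474792), (0.03972674161195755, 0.038351062685251236), 48.01150131225586), np.int64(5141), np.float64(0.03999373039917496))
```

Call:
play_rows(
  moves=[0,0,0,0,0.05,0,0,0,0,0.02,0,0,0,0,0.02,0,0,0,0,0.02,0,0,0,0,0.02,0,0,0,0,0.02,0,0,0,0,0.02,0,0,0,0,0.02],
)

```text
time_s: 13.15
tcp_pos: [0.4264, 0.108, 0.0079]
tcp_rot: [0.011, 0.916, 0.402, -0.004]
force: [-0.5, -0.0, -0.7]
finger_gap: 0.434
```

```bash
python3 - <<'E'
from h import *
go([.4255,.1072,.15],.826-np.pi/2);print(ctrl.state()["force"],ctrl.state()["finger_gap"])
E
```

```text
tool shift [-0.0035  0.0023 -0.142 ] pos [0.4264 0.108  0.0079] yaw_y -0.7437 tilt [ 0.002 -0.024 -1.   ]
turn 0.001
[-0.53165697 -0.02467696 -0.7090228 ] 0.4339890468241198
```

Call:
play_rows(
  moves=[0,0,-0.01,0,0.02,0,0,-0.02,0,0.02,0,0,-0.02,0,0.02,0,0,-0.02,0,0.02,0,0,-0.02,0,0.02,0,0,-0.02,0,0.02,0,0,-0.02,0,0.02,0,0,-0.01,0,0.02,0,0,0,0,0.02],
)

```text
time_s: 14.05
tcp_pos: [0.4237, 0.1112, 0.1552]
tcp_rot: [0.01, 0.916, 0.402, -0.007]
force: [-0.1, 0.3, -2.3]
finger_gap: 0.432
```

```bash
python3 - <<'E'
from h import *
print(ctrl.state()["force"],ctrl.state()["finger_gap"],ctrl.state()["qpos"])
m=ctrl.camera_model("wrist");im,d=ctrl.camera("wrist");np.savez("w4.npz",im=im,d=d,**m);P=cloud(m,d);p,R=tool();print(p)
Q=R.inv().apply(P-p)
# points near the held arm, tool frame
k=(abs(Q[:,1])<.015)&(abs(Q[:,0])<.17)&(Q[:,2]<.02)&(Q[:,2]>-.05)
top=k&(Q[:,0]<.025)&(Q[:,0]>-.025);print("hubtop tool",np.median(Q[top],0))
b=k&(Q[:,0]>.04)
def pl(A):
    c=A.mean(0);v=np.linalg.svd(A-c,full_matrices=False)[2];return c.round(4),v[0].round(4),v[2].round(4)
print("beam tool",b.sum(),pl(Q[b]));print("beam world",pl(P[b]));print("hub world",rect(P,p[:2],.03,np.median(P[top,2]),.003))
save("w4.png",im);go([.5451,-.1397,.15],.918-np.pi/2)
E
```

```text
[-0.1191314   0.29079863 -2.2521104 ] 0.4322529326818293 [ 0.18722023 -0.15326896  1.75129398 -0.02325926  1.55176276  0.93137701]
[0.42334419 0.11111415 0.15433272]
hubtop tool [ 0.00757728  0.0001128  -0.03148338]
beam tool 6503 (array([ 0.0836, -0.0001, -0.0045]), array([-0.9999,  0.0022,  0.0166]), array([-0.0166,  0.0103, -0.9998]))
beam world (array([0.4799, 0.1727, 0.1571]), array([-0.6752, -0.7376,  0.0048]), array([0.0012, 0.0054, 1.    ]))
hub world (((0.4232141971588135, 0.1107897162437439), (0.03982478752732277, 0.057560838758945465), 48.212181091308594), np.int64(5679), np.float64(0.18733501051866688))
tool shift [-0.102   0.2593  0.0099] pos [0.4233 0.1111 0.1543] yaw_y -0.7434 tilt [-0.005 -0.025 -1.   ]
turn -0.0906
```

View pics/w4.png

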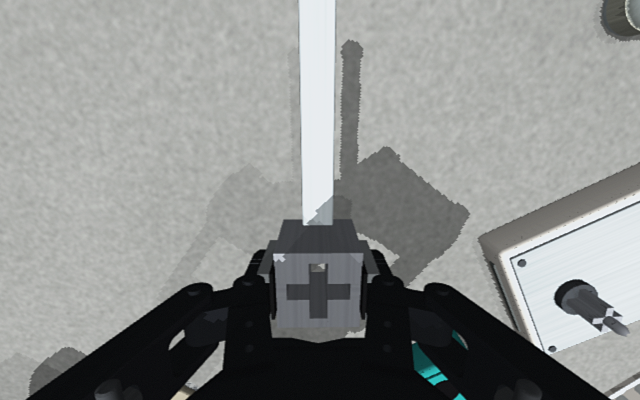

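The arm is held level, with the plus bore centred near (291,318) and the beam straight along the tool's x. I'll carry it slowly and work out the bore offset.

Call:
play_rows(
  moves=[-0.002,0.006,0,-0.005,0.02,-0.004,0.01,0,-0.005,0.02,-0.006,0.014,0,-0.005,0.02,-0.006,0.014,0,-0.005,0.02,-0.006,0.014,0,-0.005,0.02,-0.006,0.014,0,-0.005,0.02,-0.006,0.014,0,-0.005,0.02,-0.006,0.014,0,-0.005,0.02,-0.006,0.014,0,-0.005,0.02,-0.006,0.014,0,-0.005,0.02,-0.006,0.014,0,-0.005,0.02,-0.006,0.014,0,-0.005,0.02,-0.006,0.014,0,-0.005,0.02,-0.004,0.01,0,-0.005,0.02,-0.003,0.006,0,0,0.02,0,0,0,0,0.02],
)

```text
time_s: 15.7
tcp_pos: [0.5118, -0.0891, 0.1399]
tcp_rot: [0.004, 0.901, 0.434, -0.021]
force: [0.1, 0.6, -2.4]
finger_gap: 0.438
```

```bash
cat >> h.py <<'E'
def held(dx=0,dy=0):
    """bore centre of the held hub in the tool frame + world heading of beam"""
    m=ctrl.camera_model("wrist");p,R=tool();im,d=ctrl.camera("wrist");P=cloud(m,d);Q=R.inv().apply(P-p)
    k=(abs(Q[:,1])<.0195)&(Q[:,0]>-.02)&(Q[:,0]<.04)&(abs(Q[:,2]+.0325)<.0025);A=Q[k]
    xs=np.percentile(A[:,0],[.5,99.5]);ys=np.percentile(A[:,1],[.5,99.5])
    mid=A[abs(A[:,1])<.002][:,0];h=np.histogram(mid,np.arange(-.025,.04,.001))
    b=(abs(Q[:,1])<.015)&(Q[:,0]>.04)&(Q[:,0]<.17)&(abs(Q[:,2]+.003)<.012);B=P[b];c=B.mean(0);v=np.linalg.svd(B-c,full_matrices=False)[2]
    v0=v[0]*np.sign(v[0]@R.as_matrix()[:,0]);n=v[2]*np.sign(v[2][2])
    print("hubtop z",np.median(P[k,2]).round(4),"x",xs.round(4),"y",ys.round(4),"beam yaw",np.arctan2(v0[1],v0[0]).round(4),"normal",n.round(4),"Tool",p.round(4))
    return im,d,P,Q,h
E
python3 - <<'E'
from h import *
im,d,P,Q,h=held();print(h[0]);go([.5451,-.1397,.15],.918-np.pi/2);s=ctrl.state();print(s["force"],s["qpos"])
E
```

```text
hubtop z 0.172 x [-0.0198  0.0181] y [-0.0185  0.0191] beam yaw 0.9007 normal [0.0335 0.0067 0.9994] Tool [ 0.5118 -0.0891  0.1399]
[ 0  0  0  0  0 16 18 14 15 32 10  0  0  0  0  0  0  0  0  0  0  0  0  0
  0  0  0  0  0  0  0  0  0  0  0  0  0  7 16 22 17 17 38  4  0  0  0  0
  0  0  0  0  0  0  0  0  0  0  0  0  0  0  0  0]
tool shift [-0.0195  0.0579 -0.0101] pos [ 0.5116 -0.0887  0.1398] yaw_y -0.672 tilt [-0.035 -0.025 -0.999]
turn -0.0193
[-0.75287185  0.30246501 -2.7458668 ] [-0.22523054  0.10804509  1.5258607  -0.03247724  1.53653569  0.44814998]
```

Call:
play_rows(
  moves=[-0.008,0.025,-0.012,-0.02,0.02,-0.008,0.025,-0.012,0,0.02,0,0,0,0,0.02],
)

```text
time_s: 16.05
tcp_pos: [0.5419, -0.1305, 0.1636]
tcp_rot: [0.002, 0.895, 0.445, -0.022]
force: [-0.1, 0.7, -3.1]
finger_gap: 0.433
```

```bash
python3 - <<'E'
from h import *
go([.5451,-.1397,.15],.918-np.pi/2);s=ctrl.state();print(s["force"],s["qpos"])
E
```

```text
tool shift [-0.0048  0.0083  0.0137] pos [ 0.5419 -0.1305  0.1636] yaw_y -0.6483 tilt [-0.038 -0.024 -0.999]
turn 0.0045
[-0.12097306  0.7494808  -3.14652974] [-0.28573469  0.19769927  1.37818351 -0.03357526  1.59501856  0.3619031 ]
```

Call:
play_rows(
  moves=[0,0,0,0,0.02,0,0,0,0,0.02,0,0,0,0,0.02,0,0,0,0,0.02],
)

```text
time_s: 16.45
tcp_pos: [0.5405, -0.1278, 0.1623]
tcp_rot: [0.001, 0.895, 0.446, -0.023]
force: [-0.2, 0.1, -2.2]
finger_gap: 0.435
```

```bash
python3 - <<'E'
from h import *
go([.5451,-.1397,.15],.918-np.pi/2);s=ctrl.state();print(s["force"],s["qpos"])
E
```

```text
tool shift [-0.0062  0.011   0.0123] pos [ 0.5405 -0.1278  0.1623] yaw_y -0.6461 tilt [-0.04  -0.022 -0.999]
turn 0.0067
[-0.19326317  0.13778801 -2.16823848] [-0.28220109  0.19522665  1.38370164 -0.03269889  1.59491594  0.36325771]
```

```bash
python3 - <<'E'
from h import *
z=np.load("top0.npz");m=ctrl.camera_model("top");P=cloud(m,z["d"])
for x in np.arange(.5,1.0,.05):
    print(round(x,2),[round(float(P[(abs(P[:,0]-x)<.025)&(abs(P[:,1]-y)<.025)][:,2].max(initial=-1)),3) for y in np.arange(-.4,.2,.05)])
go([.6,-.16,.2])
E
```

```text
0.5 [0.113, 0.016, 0.016, 0.017, 0.063, 0.066, 0.067, 0.062, 0.015, 0.014, 0.014, 0.022, 0.024]
0.55 [0.113, 0.019, 0.014, 0.021, 0.062, 0.108, 0.064, 0.061, 0.014, 0.014, 0.012, 0.014, 0.019]
0.6 [0.11, 0.013, 0.014, 0.052, 0.071, 0.068, 0.065, 0.051, 0.018, 0.014, 0.014, 0.012, 0.014]
0.65 [0.113, 0.059, 0.018, 0.062, 0.09, 0.084, 0.062, 0.019, 0.013, 0.013, 0.013, 0.015, 0.017]
0.7 [0.097, 0.061, 0.014, 0.014, 0.056, 0.061, 0.057, 0.015, 0.019, 0.07, 0.016, 0.039, 0.036]
0.75 [0.015, 0.014, 0.018, 0.017, 0.015, 0.014, 0.017, 0.015, 0.069, 0.081, 0.016, 0.014, 0.014]
0.8 [0.016, 0.015, 0.032, 0.031, 0.035, 0.034, 0.038, 0.032, 0.038, 0.036, 0.037, 0.018, 0.088]
0.85 [0.057, 0.058, 0.035, 0.036, 0.035, 0.037, 0.035, 0.036, 0.042, 0.035, 0.037, 0.045, 0.092]
0.9 [0.121, 0.058, 0.034, 0.041, 0.038, 0.037, 0.035, 0.034, 0.035, 0.039, 0.034, 0.033, 0.088]
0.95 [0.047, 0.054, 0.03, 0.034, 0.03, 0.034, 0.032, 0.031, 0.029, 0.03, 0.025, 0.015, 0.089]
tool shift [ 0.0085  0.0661 -0.0394] pos [ 0.5405 -0.1278  0.1623] yaw_y -0.6461 tilt [-0.04  -0.022 -0.999]
```

Call:
play_rows(
  moves=[0.012,0.03,-0.005,0,0.02,0.015,0.04,-0.005,0,0.02,0.015,0.04,-0.005,0,0.02,0.015,0.04,-0.005,0,0.02,0.008,0.02,0,0,0.02,0.008,0.02,0,0,0.02],
)

```text
time_s: 17.05
tcp_pos: [0.7391, -0.1809, 0.1722]
tcp_rot: [-0.001, 0.894, 0.448, -0.025]
force: [0.5, -0.7, -1.5]
finger_gap: 0.438
```

```bash
python3 - <<'E'
from h import *
go([.5451,-.1397,.15],.918-np.pi/2);s=ctrl.state();print(s["force"],s["qpos"],s["joint_vel"])
E
```

```text
tool shift [-0.0821 -0.1794  0.0303] pos [ 0.7391 -0.1809  0.1722] yaw_y -0.6429 tilt [-0.046 -0.02  -0.999]
turn 0.0099
[ 0.4523711  -0.73592449 -1.53607917] [-0.2766375   0.84468231  0.49249713 -0.03341937  1.84299878  0.3573432 ] [ 0.00835351  0.93719936 -1.37676479 -0.00157595  0.43643208 -0.0086336 ]
```

Call:
play_rows(
  moves=[0.005,0.014,0,0,0.02,0.005,0.014,0,0,0.02,0.005,0.014,0,0,0.02,0.005,0.014,0,0,0.02],
)

```text
time_s: 17.45
tcp_pos: [0.7818, -0.1931, 0.1533]
tcp_rot: [-0.004, 0.893, 0.449, -0.027]
force: [0.4, -0.2, -5.2]
finger_gap: 0.43
```

```bash
python3 - <<'E'
from h import *
go([.5451,-.1397,.15],.918-np.pi/2);s=ctrl.state();print(s["force"],s["qpos"],s["joint_vel"])
E
```

```text
tool shift [-0.0981 -0.2215  0.0147] pos [ 0.7818 -0.1931  0.1533] yaw_y -0.6406 tilt [-0.052 -0.018 -0.998]
turn 0.0122
[ 0.42612268 -0.19099633 -5.18524702] [-0.2769925   1.0994818   0.12890306 -0.03412462  1.95849078  0.350745  ] [-0.00764731  0.01388619 -0.03863142  0.0061493  -0.19372856 -0.00640043]
```

Call:
play_rows(
  moves=[0.005,0.014,-0.003,0,0.02,0.005,0.014,-0.003,0,0.02,0.005,0.014,-0.003,0,0.02],
)

```text
time_s: 17.75
tcp_pos: [0.7913, -0.1975, 0.153]
tcp_rot: [0.008, 0.893, 0.449, -0.014]
force: [-0.7, 0.2, -2.1]
finger_gap: 0.439
```

```bash
python3 - <<'E'
from h import *
go([.5451,-.1397,.15],.918-np.pi/2);s=ctrl.state();print(s["force"],s["qpos"],s["joint_vel"])
E
```

```text
tool shift [-0.1002 -0.2321  0.0061] pos [ 0.7913 -0.1975  0.153 ] yaw_y -0.6388 tilt [-0.019 -0.026 -0.999]
turn 0.014
[-0.6534644   0.22566186 -2.08579297] [-0.2793243   1.10401526  0.12149325 -0.03264145  1.92685423  0.34828766] [-0.00758135 -0.00995616  0.00070335  0.00630207 -0.11193411 -0.00923559]
```

Call:
play_rows(
  moves=[0.005,0.014,-0.003,0,0.02,0.005,0.014,-0.003,0,0.02,0.004,0.011,-0.003,0,0.02],
)

```text
time_s: 18.05
tcp_pos: [0.7992, -0.2019, 0.1582]
tcp_rot: [0.02, 0.893, 0.449, -0.001]
force: [0.1, 0.3, -3.4]
finger_gap: 0.435
```

```bash
python3 - <<'E'
from h import *
go([.5451,-.1397,.15],.918-np.pi/2);s=ctrl.state();print(s["force"],s["qpos"],s["joint_vel"])
E
```

```text
tool shift [-0.1015 -0.2413  0.0018] pos [ 0.7992 -0.2019  0.1582] yaw_y -0.6383 tilt [ 0.016 -0.036 -0.999]
turn 0.0145
[ 0.06422493  0.34109031 -3.35809584] [-0.28210757  1.09756304  0.12181148 -0.03123683  1.89650058  0.34611112] [-0.00603749 -0.02585829  0.0032792   0.00193464 -0.07663541 -0.00563267]
```

Call:
play_rows(
  moves=[-0.01,-0.024,0,0,0.02,-0.016,-0.038,0,0,0.02,-0.016,-0.038,0,0,0.02,-0.016,-0.038,0,0,0.02,-0.016,-0.038,0,0.007,0.02,-0.013,-0.032,0,0.007,0.02,-0.009,-0.022,0,0,0.02],
)

```text
time_s: 18.75
tcp_pos: [0.5724, -0.1458, 0.1506]
tcp_rot: [0.022, 0.897, 0.442, 0.003]
force: [0.5, 0.2, -2.6]
finger_gap: 0.434
```

```bash
cat >> h.py <<'E'
def fit():
    im,d,P,Q,h=held();p,R=tool()
    t=p+R.apply([-.001,.0003,-.0325]);n=-R.apply([0,0,1.])+np.array([-.004,-.020,0])
    foot=t-.04*n;print("foot",foot.round(4),"err to axis world",(np.array([.5451,-.1397])-foot[:2]).round(4),"in tool",R.inv().apply([*(np.array([.5451,-.1397])-foot[:2]),0]).round(4));go(p,.916-np.pi/2);print(ctrl.state()["force"]);return im
E
python3 - <<'E'
from h import *
fit()
E
```

```text
hubtop z 0.1827 x [-0.0197  0.0182] y [-0.0185  0.019 ] beam yaw 0.9188 normal [-0.0293  0.0204  0.9994] Tool [ 0.5724 -0.1458  0.1506]
foot [ 0.5699 -0.1454  0.1426] err to axis world [-0.0248  0.0057] in tool [-0.0106 -0.0231 -0.0007]
tool shift [0. 0. 0.] pos [ 0.57   -0.1449  0.15  ] yaw_y -0.6532 tilt [ 0.021 -0.037 -0.999]
turn 0.0016
[ 2.95038606 -0.26974583 -2.06551134]
```

Call:
play_rows(
  moves=[-0.002,-0.004,0,0,0.02,-0.002,-0.004,0,0,0.02,-0.002,-0.004,0,0,0.02,-0.002,-0.004,0,0,0.02,-0.001,-0.003,0,0,0.02,0,0,0,0,0.02],
)

```text
time_s: 19.4
tcp_pos: [0.5496, -0.1409, 0.1525]
tcp_rot: [0.024, 0.896, 0.442, 0.004]
force: [-0.1, 0.2, -1.8]
finger_gap: 0.439
```

```bash
python3 - <<'E'
from h import *
fit()
E
```

```text
hubtop z 0.1847 x [-0.0197  0.0182] y [-0.0185  0.019 ] beam yaw 0.9196 normal [-0.0325  0.0212  0.9992] Tool [ 0.5496 -0.1409  0.1525]
foot [ 0.5497 -0.1414  0.1451] err to axis world [-0.0046  0.0017] in tool [-0.0014 -0.0047 -0.0002]
tool shift [0. 0. 0.] pos [ 0.5497 -0.1409  0.1525] yaw_y -0.6535 tilt [ 0.028 -0.039 -0.999]
turn 0.0013
[-0.759302    0.20042587 -3.21216105]
```

Call:
play_rows(
  moves=[0.0015,0.0037,0,0,0.02,0.0015,0.0037,0,0,0.02,0.0015,0.0037,0,0,0.02,0.0015,0.0037,0,0,0.02,0.0015,0.0037,0,0,0.02,0.0015,0.0037,0,0,0.02,0.0015,0.0037,0,0,0.02,0.0015,0.0037,0,0,0.02,0.0015,0.0037,0,0,0.02,0.0015,0.0037,0,0,0.02,0.0015,0.0037,0,0,0.02,0.0015,0.0037,0,0,0.02,0.0015,0.0037,0,0,0.02,0.0015,0.0037,0,0,0.02,0,0,0,0,0.02],
)

```text
time_s: 20.95
tcp_pos: [0.6093, -0.1573, 0.154]
tcp_rot: [0.024, 0.896, 0.442, 0.004]
force: [0.6, 0.1, -3.3]
finger_gap: 0.439
```

```bash
python3 - <<'E'
from h import *
fit()
E
```

```text
hubtop z 0.1861 x [-0.0198  0.0181] y [-0.0186  0.019 ] beam yaw 0.9197 normal [-0.0333  0.0229  0.9992] Tool [ 0.6093 -0.1573  0.154 ]
foot [ 0.609  -0.1577  0.1465] err to axis world [-0.0639  0.018 ] in tool [-0.0246 -0.0617 -0.0024]
tool shift [0. 0. 0.] pos [ 0.6091 -0.1572  0.154 ] yaw_y -0.6534 tilt [ 0.027 -0.039 -0.999]
turn 0.0014
[-0.64872232 -0.01469036 -3.028886  ]
```

Call:
play_rows(
  moves=[-0.004,-0.01,0,0,0.02,-0.006,-0.015,0,0,0.02,-0.006,-0.015,0,0,0.02,-0.004,-0.01,0,0,0.02,-0.002,-0.005,0,0,0.02,0,0,0,0,0.02,0,0,0,0,0.02],
)

```text
time_s: 21.7
tcp_pos: [0.55, -0.1407, 0.1518]
tcp_rot: [0.024, 0.896, 0.442, 0.004]
force: [-0.4, -1.0, -2.2]
finger_gap: 0.434
```

```bash
python3 - <<'E'
from h import *
fit()
E
```

```text
hubtop z 0.1839 x [-0.0198  0.0181] y [-0.0185  0.019 ] beam yaw 0.9194 normal [-0.0315  0.0215  0.9993] Tool [ 0.55   -0.1407  0.1518]
foot [ 0.55   -0.1412  0.1443] err to axis world [-0.0049  0.0015] in tool [-0.0018 -0.0048 -0.0002]
tool shift [0. 0. 0.] pos [ 0.55   -0.1407  0.1518] yaw_y -0.6534 tilt [ 0.028 -0.039 -0.999]
turn 0.0014
[ 0.10951611  0.44439215 -2.3389339 ]
```

Call:
play_rows(
  moves=[-0.0004,-0.0016,0.008,0,0.02,-0.0004,-0.0016,0.008,0,0.02,-0.0004,-0.0016,0.008,0,0.02,-0.0003,-0.0015,0.007,0,0.02,0,0,0,0,0.02],
)

```text
time_s: 22.25
tcp_pos: [0.5447, -0.1393, 0.1163]
tcp_rot: [0.023, 0.896, 0.442, 0.003]
force: [0.2, 0.5, -3.4]
finger_gap: 0.434
```

```bash
python3 - <<'E'
from h import *
fit()
E
```

```text
hubtop z 0.1484 x [-0.0198  0.0182] y [-0.0185  0.019 ] beam yaw 0.9195 normal [-0.0322  0.0217  0.9992] Tool [ 0.5447 -0.1393  0.1163]
foot [ 0.545  -0.1399  0.1095] err to axis world [0.0001 0.0002] in tool [ 0.0002 -0.     -0.    ]
tool shift [0. 0. 0.] pos [ 0.545  -0.1394  0.1169] yaw_y -0.6535 tilt [ 0.026 -0.039 -0.999]
turn 0.0013
[-0.87011885  0.2529412  -3.69884957]
```

Call:
play_rows(
  moves=[0.0001,-0.0002,0.004,0,0.02,0,-0.0002,0.004,0,0.02,0.0001,-0.0002,0.004,0,0.02,0,-0.0002,0.003,0,0.02,0,0,0,0,0.02],
)

```text
time_s: 22.8
tcp_pos: [0.5455, -0.1395, 0.1015]
tcp_rot: [0.024, 0.896, 0.442, 0.004]
force: [-0.3, -0.4, -2.5]
finger_gap: 0.433
```

```bash
python3 - <<'E'
from h import *
im=fit();save("w5.png",im[150:380,180:460].repeat(2,0).repeat(2,1))
E
```

```text
hubtop z 0.1336 x [-0.0197  0.0181] y [-0.0185  0.019 ] beam yaw 0.9197 normal [-0.0327  0.0225  0.9992] Tool [ 0.5455 -0.1395  0.1015]
foot [ 0.5456 -0.14    0.0943] err to axis world [-0.0005  0.0003] in tool [-0.0001 -0.0006 -0.    ]
tool shift [0. 0. 0.] pos [ 0.5456 -0.1395  0.1018] yaw_y -0.6535 tilt [ 0.028 -0.039 -0.999]
turn 0.0013
[ 0.38516051 -0.33500055 -2.49070656]
```

View pics/w5.png

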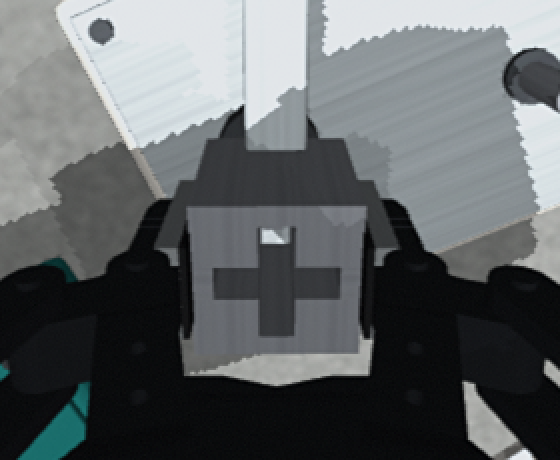

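The bore sits centred over the nose with no contact force. I'll lower it gently onto the rib ends.

Call:
play_rows(
  moves=[0,-0.0004,0.003,0,0.02,0,-0.0002,0.002,0,0.02,0,-0.0001,0.002,0,0.02,0,-0.0001,0.002,0,0.02],
)

```text
time_s: 23.25
tcp_pos: [0.5456, -0.1395, 0.0929]
tcp_rot: [0.024, 0.896, 0.442, 0.005]
force: [0.1, 0.1, -2.1]
finger_gap: 0.434
```

```bash
python3 - <<'E'
from h import *
fit()
E
```

```text
hubtop z 0.1249 x [-0.0197  0.0182] y [-0.0186  0.019 ] beam yaw 0.9192 normal [-0.0356  0.0232  0.9991] Tool [ 0.5456 -0.1395  0.0929]
foot [ 0.5454 -0.1399  0.0849] err to axis world [-0.0003  0.0002] in tool [-0.     -0.0004 -0.    ]
tool shift [0. 0. 0.] pos [ 0.5454 -0.1394  0.0924] yaw_y -0.6535 tilt [ 0.029 -0.039 -0.999]
turn 0.0012
[ 0.25717606 -0.13248958 -3.16402028]
```

Past the rib ends with no contact, so the ribs have entered the slots. Continuing down.

Call:
play_rows(
  moves=[0,-0.0001,0.003,0,0.02,0,-0.0001,0.003,0,0.02,0,-0.0001,0.003,0,0.02,0,-0.0001,0.003,0,0.02],
)

```text
time_s: 23.7
tcp_pos: [0.5456, -0.1397, 0.0797]
tcp_rot: [0.024, 0.896, 0.442, 0.005]
force: [-0.1, -0.0, -2.1]
finger_gap: 0.435
```

```bash
python3 - <<'E'
from h import *
fit()
E
```

```text
hubtop z 0.1119 x [-0.0197  0.0181] y [-0.0185  0.0191] beam yaw 0.9193 normal [-0.0363  0.0245  0.999 ] Tool [ 0.5456 -0.1397  0.0797]
foot [ 0.5453 -0.1401  0.0716] err to axis world [-0.0002  0.0004] in tool [ 0.0002 -0.0005 -0.    ]
tool shift [0. 0. 0.] pos [ 0.5453 -0.1397  0.0791] yaw_y -0.6535 tilt [ 0.029 -0.039 -0.999]
turn 0.0013
[-0.49970887 -0.82393752 -3.79046388]
```

Call:
play_rows(
  moves=[0,-0.0001,0.003,0,0.02,0,-0.0001,0.003,0,0.02,0,-0.0001,0.002,0,0.02,0,0,0.001,0,0.02],
)

```text
time_s: 24.15
tcp_pos: [0.5453, -0.1398, 0.0691]
tcp_rot: [0.024, 0.896, 0.442, 0.004]
force: [-0.4, 0.3, -2.8]
finger_gap: 0.439
```

```bash
python3 - <<'E'
from h import *
fit()
E
```

```text
hubtop z 0.1013 x [-0.0198  0.0181] y [-0.0185  0.019 ] beam yaw 0.9199 normal [-0.0315  0.0205  0.9993] Tool [ 0.5453 -0.1398  0.0691]
foot [ 0.5453 -0.1403  0.0616] err to axis world [-0.0002  0.0006] in tool [ 0.0004 -0.0005 -0.    ]
tool shift [0. 0. 0.] pos [ 0.5453 -0.1398  0.069 ] yaw_y -0.6535 tilt [ 0.028 -0.039 -0.999]
turn 0.0013
[-0.56406223  0.7066277  -3.7538393 ]
```

Call:
play_rows(
  moves=[0,0,0.0006,0,0.02,0,0,0,0,0.02,0,0,0,0,0.042,0,0,0,0,0.05,0,0,0,0,0.06,0,0,0,0,0.06],
)

```text
time_s: 24.8
tcp_pos: [0.5468, -0.1403, 0.0708]
tcp_rot: [0.026, 0.896, 0.442, 0.006]
force: [0.7, -0.2, -0.8]
finger_gap: 0.703
```

```bash
python3 - <<'E'
from h import *
im=fit();s=ctrl.state();print(s["finger_gap"],s["moment"]);save("w6.png",im[150:400,160:480].repeat(2,0).repeat(2,1))
E
```

```text
hubtop z 0.1006 x [-0.0194  0.0179] y [-0.0183  0.0127] beam yaw 0.916 normal [0.0024 0.0029 1.    ] Tool [ 0.5468 -0.1403  0.0708]
foot [ 0.5468 -0.1408  0.0633] err to axis world [-0.0017  0.0011] in tool [-0.0002 -0.002  -0.0001]
tool shift [0. 0. 0.] pos [ 0.5468 -0.1403  0.0708] yaw_y -0.6536 tilt [ 0.033 -0.041 -0.999]
turn 0.0012
[ 0.93100113 -1.14052863  0.19393257]
0.7027814769523848 [ 0.02590546  0.04712683 -0.00968559]
```

View pics/w6.png

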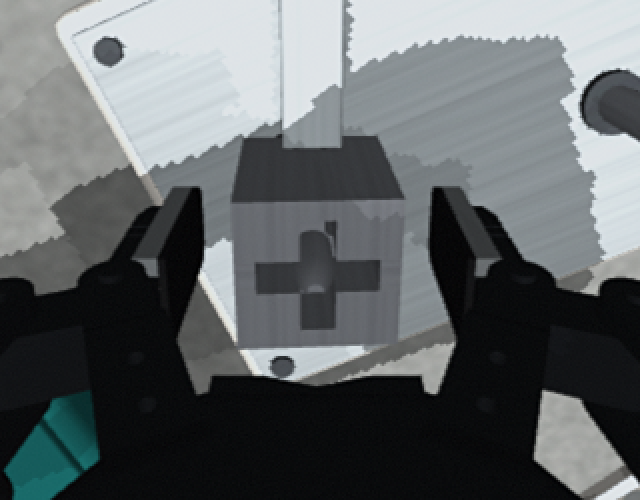

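The hub is seated: it lies level (normal within 3 mrad) and its top reads 0.1006, where 0.100 is home. I'll lift clear, close the fingers and push the beam round from its counter-clockwise side.

Call:
play_rows(
  moves=[0,0.0003,-0.006,0,0.062,-0.0002,0.0008,-0.015,0,0.062,-0.0002,0.0008,-0.015,0,0.062,-0.0002,0.0008,-0.015,0,0.062,0,0,-0.01,0,0.062,0,0,0,0,0,0.02,-0.01,0,0,0,0.03,-0.015,0,0,0,0.025,-0.015,0,0,0,0.015,-0.005,0,0,0,0,0,0,0,0,0,0,0,0,0],
)

```text
time_s: 26.05
tcp_pos: [0.5662, -0.039, 0.1353]
tcp_rot: [0.027, 0.897, 0.442, 0.006]
force: [0.6, -0.3, -0.3]
finger_gap: 0.002
```

```bash
cat >> h.py <<'E'
AX=np.array([.5451,-.1397])
def rel(by,ax=AX):
    p,R=tool();u=p[:2]-ax;c,s=np.cos(by),np.sin(by)
    print("TCP in lever frame",np.round([u[0]*c+u[1]*s,-u[0]*s+u[1]*c,p[2]],4),"toolx-beam",round(yaw(R)+np.pi/2-by,3),"tilt",R.as_matrix()[:,2].round(3),"z of x,y",R.as_matrix()[2,:2].round(3),"F",np.round(ctrl.state()["force"],1),"gap",round(ctrl.state()["finger_gap"],3))
def beam(cam="wrist"):
    m=ctrl.camera_model(cam);im,d=ctrl.camera(cam);P=cloud(m,d);u=P[:,:2]-AX;r=np.hypot(*u.T)
    k=(abs(P[:,2]-.07)<.004)&(r>.025)&(r<.15);a=np.arctan2(u[k,1],u[k,0])
    print("beam pts",k.sum(),"yaw",np.median(a).round(4),"z",np.median(P[k,2]).round(4));h=(np.hypot(*u.T)<.024)&(abs(P[:,2]-.1)<.004);print("hub top",np.median(P[h,2]),h.sum(),P[h].mean(0).round(4));return im
E
python3 - <<'E'
from h import *
rel(.916);beam()
E
```

```text
TCP in lever frame [0.0927 0.0446 0.1353] toolx-beam -0.001 tilt [ 0.035 -0.042 -0.998] z of x,y [-0.012  0.054] F [ 0.6 -0.3 -0.3] gap 0.002
beam pts 3251 yaw 0.911 z 0.0699
hub top nan 0 [nan nan nan]
  return _methods._mean(a, axis=axis, dtype=dtype,
  ret = ret.dtype.type(ret / rcount)
h.py:57: RuntimeWarning: Mean of empty slice.
  print("beam pts",k.sum(),"yaw",np.median(a).round(4),"z",np.median(P[k,2]).round(4));h=(np.hypot(*u.T)<.024)&(abs(P[:,2]-.1)<.004);print("hub top",np.median(P[h,2]),h.sum(),P[h].mean(0).round(4));return im
  ret = um.true_divide(
```

Call:
play_rows(
  moves=[0.0002,-0.0008,0.015,0,0,0.0002,-0.0008,0.02,0,0,0.0002,-0.0008,0.02,0,0,0.0001,-0.0004,0.012,0,0,0,0,0.005,0,0,0,0,0,0,0],
)

```text
time_s: 26.7
tcp_pos: [0.5652, -0.0448, 0.0568]
tcp_rot: [0.027, 0.898, 0.439, 0.005]
force: [-0.2, -0.6, -0.2]
finger_gap: -0.001
```

```bash
python3 - <<'E'
from h import *
rel(.913)
E
```

```text
TCP in lever frame [0.0874 0.0421 0.0568] toolx-beam -0.004 tilt [ 0.033 -0.043 -0.999] z of x,y [-0.014  0.052] F [-0.2 -0.6 -0.2] gap -0.001
```

Call:
play_rows(
  moves=[0,0.004,-0.002,0,0,0,0.004,0,0,0,0,0.004,0,0,0,0,0.004,0,0,0],
)

```text
time_s: 27.1
tcp_pos: [0.5801, -0.0557, 0.0627]
tcp_rot: [0.028, 0.898, 0.439, 0.007]
force: [0.0, -0.3, -0.3]
finger_gap: -0.002
```

```bash
python3 - <<'E'
from h import *
rel(.913);beam()
E
```

```text
TCP in lever frame [0.0879 0.0237 0.0627] toolx-beam -0.004 tilt [ 0.037 -0.044 -0.998] z of x,y [-0.011  0.056] F [ 0.  -0.3 -0.3] gap -0.002
beam pts 4991 yaw 0.9144 z 0.0699
hub top nan 0 [nan nan nan]
  return _methods._mean(a, axis=axis, dtype=dtype,
  ret = ret.dtype.type(ret / rcount)
h.py:57: RuntimeWarning: Mean of empty slice.
  print("beam pts",k.sum(),"yaw",np.median(a).round(4),"z",np.median(P[k,2]).round(4));h=(np.hypot(*u.T)<.024)&(abs(P[:,2]-.1)<.004);print("hub top",np.median(P[h,2]),h.sum(),P[h].mean(0).round(4));return im
  ret = um.true_divide(
```

Call:
play_rows(
  moves=[0,0.003,0.003,0,0,0.001,0.0046,0.0003,0.05,0,0.001,0.0046,0.0003,0.05,0,0.001,0.0046,0.0003,0.05,0,0.001,0.0046,0.0003,0.05,0,0.001,0.0046,0.0003,0.05,0,0.001,0.0046,0.0003,0.05,0],
)

```text
time_s: 27.85
tcp_pos: [0.6072, -0.0737, 0.0594]
tcp_rot: [0.025, 0.955, 0.294, 0.01]
force: [-0.9, 1.0, 2.9]
finger_gap: -0.002
```

```bash
sed -i 's/^def beam/import warnings;warnings.simplefilter("ignore")\ndef beam/' h.py; python3 - <<'E'
from h import *
p,R=tool();rel(yaw(R)+np.pi/2);print(yaw(R)+np.pi/2);beam()
E
```

```text
TCP in lever frame [0.0884 0.0196 0.0594] toolx-beam 0.0 tilt [ 0.035 -0.043 -0.998] z of x,y [0.005 0.055] F [-0.9  1.   2.9] gap -0.002
0.5976223543438542
beam pts 4964 yaw 0.5954 z 0.0683
hub top nan 0 [nan nan nan]
```

Call:
play_rows(
  moves=[0.001,0.0045,0.0001,0.05,0,0.001,0.0045,0.0002,0.05,0,0.001,0.0045,0.0002,0.05,0,0.001,0.0045,0.0002,0.05,0,0.001,0.0045,0.0002,0.05,0,0.001,0.0045,0.0002,0.05,0,0.001,0.0045,0.0002,0.05,0,0.001,0.0045,0.0002,0.05,0],
)

```text
time_s: 28.7
tcp_pos: [0.6285, -0.1022, 0.0593]
tcp_rot: [0.021, 0.995, 0.095, 0.013]
force: [-1.5, 1.7, 1.9]
finger_gap: 0.003
```

```bash
python3 - <<'E'
from h import *
p,R=tool();rel(yaw(R)+np.pi/2);print(yaw(R)+np.pi/2);beam()
E
```

```text
TCP in lever frame [0.089  0.0212 0.0593] toolx-beam 0.0 tilt [ 0.029 -0.039 -0.999] z of x,y [0.022 0.044] F [-1.5  1.7  1.9] gap 0.003
0.18897914798071191
beam pts 4930 yaw 0.2047 z 0.0684
hub top nan 0 [nan nan nan]
```

Call:
play_rows(
  moves=[0.001,0.0046,0.0002,0.05,0,0.001,0.0046,0.0002,0.05,0,0.001,0.0046,0.0002,0.05,0,0.001,0.0046,0.0002,0.05,0,0.001,0.0046,0.0002,0.05,0,0.001,0.0046,0.0002,0.05,0],
)

```text
time_s: 29.35
tcp_pos: [0.6363, -0.1276, 0.0594]
tcp_rot: [0.017, 0.998, -0.056, 0.015]
force: [-0.6, 3.2, 2.4]
finger_gap: -0.001
```

```bash
python3 - <<'E'
from h import *
p,R=tool();rel(yaw(R)+np.pi/2);print(yaw(R)+np.pi/2);beam()
E
```

```text
TCP in lever frame [0.0892 0.0222 0.0594] toolx-beam 0.0 tilt [ 0.028 -0.036 -0.999] z of x,y [0.032 0.032] F [-0.6  3.2  2.4] gap -0.001
-0.11178853339205719
beam pts 4879 yaw -0.0844 z 0.0684
hub top nan 0 [nan nan nan]
```

Call:
play_rows(
  moves=[0.001,0.0046,0.0002,0.05,0,0.001,0.0046,0.0002,0.05,0,0.0005,0.002,0.0001,0.025,0],
)

```text
time_s: 29.7
tcp_pos: [0.6373, -0.1385, 0.0595]
tcp_rot: [0.015, 0.993, -0.118, 0.016]
force: [-0.9, 2.0, 1.0]
finger_gap: 0.0
```

```bash
python3 - <<'E'
from h import *
p,R=tool();rel(yaw(R)+np.pi/2);print(yaw(R)+np.pi/2);im=beam();save("w7.png",im)
E
```

```text
TCP in lever frame [0.0893 0.0227 0.0595] toolx-beam 0.0 tilt [ 0.029 -0.034 -0.999] z of x,y [0.036 0.027] F [-0.9  2.   1. ] gap 0.0
-0.23617887761287992
beam pts 4858 yaw -0.203 z 0.0684
hub top nan 0 [nan nan nan]
```

View pics/w7.png

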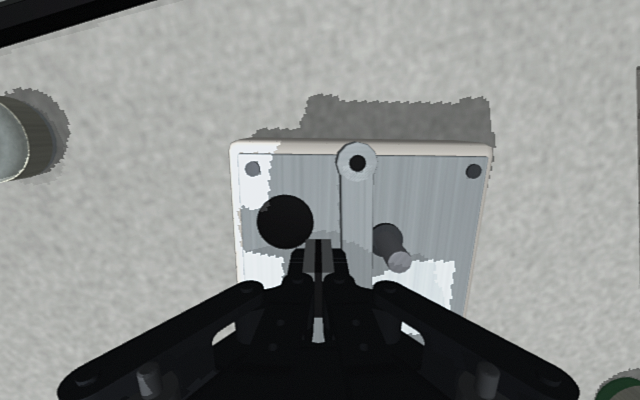

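The beam at column ~357 is still a few mm short of the post at column ~388. I'll creep in with small steps and watch the force.

Call:
play_rows(
  moves=[0.0003,0.002,0,0.01,0,0.0003,0.0015,0,0.01,0,0.0002,0.001,0,0,0],
)

```text
time_s: 30.05
tcp_pos: [0.637, -0.1426, 0.0596]
tcp_rot: [0.015, 0.992, -0.127, 0.016]
force: [-1.0, 2.3, 2.4]
finger_gap: 0.002
```

```bash
python3 - <<'E'
from h import *
p,R=tool();rel(yaw(R)+np.pi/2);print(yaw(R)+np.pi/2);im=beam()
E
```

```text
TCP in lever frame [0.0896 0.0203 0.0596] toolx-beam 0.0 tilt [ 0.029 -0.034 -0.999] z of x,y [0.036 0.026] F [-1.   2.3  2.4] gap 0.002
-0.25431534795785504
beam pts 4827 yaw -0.2474 z 0.0685
hub top nan 0 [nan nan nan]
```

Call:
play_rows(
  moves=[0,0.001,0,0,0,0,0.001,0,0,0],
)

```text
time_s: 30.3
tcp_pos: [0.6368, -0.1433, 0.0597]
tcp_rot: [0.014, 0.992, -0.126, 0.017]
force: [0.1, 6.5, 1.9]
finger_gap: -0.002
```

```bash
python3 - <<'E'
from h import *
p,R=tool();rel(yaw(R)+np.pi/2);print(yaw(R)+np.pi/2);im=beam()
E
```

```text
TCP in lever frame [0.0896 0.0194 0.0597] toolx-beam 0.0 tilt [ 0.029 -0.032 -0.999] z of x,y [0.036 0.023] F [0.1 6.5 1.9] gap -0.002
-0.2526860954454424
beam pts 4823 yaw -0.2523 z 0.0685
hub top nan 0 [nan nan nan]
```

Force rose from 2.3 to 6.5 N with the beam at -0.252, so it is touching the post. One more small press, then back off and look.

Call:
play_rows(
  moves=[0,0.001,0,0,0,0,-0.003,0,0,0,0,-0.008,0,0,0,0,-0.008,0,0,0,0,-0.005,-0.02,0,0,0,0,-0.03,0,0,0,0,-0.04,0,0,-0.01,-0.01,-0.04,0,0,-0.03,-0.02,-0.02,0,0,-0.03,-0.02,0,0,0,-0.03,0,0,0,0,-0.03,0,0,0,0,0,0,0,0,0],
)

```text
time_s: 31.65
tcp_pos: [0.5213, -0.0275, 0.206]
tcp_rot: [0.015, 0.992, -0.125, 0.016]
force: [-0.2, -0.3, 0.2]
finger_gap: -0.001
```

```bash
python3 - <<'E'
from h import *
p,R=tool();rel(yaw(R)+np.pi/2)
m=ctrl.camera_model("wrist");im=beam();d=None
im2,d=ctrl.camera("wrist");P=cloud(m,d);u=P[:,:2]-AX;a=-.2545;x=u[:,0]*np.cos(a)+u[:,1]*np.sin(a);y=-u[:,0]*np.sin(a)+u[:,1]*np.cos(a)
k=(abs(P[:,2]-.07)<.003)&(x>.025)&(x<.145)&(abs(y)<.03)
for lo in (.03,.06,.085,.105,.125): q=k&(x>lo)&(x<lo+.02);print(lo,np.percentile(y[q],[1,99]).round(4),np.median(P[q,2]).round(4))
q=(abs(P[:,2]-.08)<.003)&(np.hypot(x-.095,y+.014)<.012);print("post y top edge",np.percentile(y[q],[1,50,99]).round(4),np.percentile(x[q],[1,99]).round(4))
A=P[k];c=A.mean(0);print("normal",np.linalg.svd(A-c,full_matrices=False)[2][2].round(4))
b=im2[20:320,120:520];save("w8.png",cv2.resize(b,(800,600)))
beam("top")
E
```

```text
TCP in lever frame [-0.0508  0.1028  0.206 ] toolx-beam 0.0 tilt [ 0.027 -0.033 -0.999] z of x,y [0.035 0.025] F [-0.2 -0.3  0.2] gap -0.001
beam pts 2277 yaw -0.2339 z 0.0698
hub top 0.1000062691118886 1572 [ 0.5456 -0.1391  0.0999]
0.03 [-0.007   0.0088] 0.0693
0.06 [-0.0067  0.0093] 0.0691
0.085 [-0.0132  0.0094] 0.069
0.105 [-0.006   0.0097] 0.069Traceback (most recent call last):
  File "<stdin>", line 6, in <module>
    return _quantile_unchecked(
        a, q, axis, out, overwrite_input, method, keepdims, weights)
    return _ureduce(a,
                    func=_quantile_ureduce_func,
    ...<5 lines>...
                    overwrite_input=overwrite_input,
                    method=method)
    r = func(a, **kwargs)
    result = _quantile(arr,
                       quantiles=q,
    ...<2 lines>...
                       out=out,
                       weights=wgt)
    slices_having_nans = np.isnan(arr[-1, ...])
                                  ~~~^^^^^^^^^
IndexError: index -1 is out of bounds for axis 0 with size 0
```

```bash
cat > chk.py <<'E'
from h import *
import sys
p,R=tool();print(p.round(4),np.round(ctrl.state()["force"],1))
for i in range(2):
    m=ctrl.camera_model("wrist");im2,d=ctrl.camera("wrist")
P=cloud(m,d);u=P[:,:2]-AX;a=-.2545;x=u[:,0]*np.cos(a)+u[:,1]*np.sin(a);y=-u[:,0]*np.sin(a)+u[:,1]*np.cos(a)
h=(np.hypot(*u.T)<.023)&(abs(P[:,2]-.1)<.003);print("hub top z",np.median(P[h,2]),h.sum())
k=(abs(P[:,2]-.07)<.003)&(x>.025)&(x<.145)&(y>-.0085)&(y<.03)
for lo in (.03,.05,.07,.085,.1,.12):
    q=k&(x>lo)&(x<lo+.015)
    if q.sum()>5: print(lo,q.sum(),np.percentile(y[q],[2,98]).round(4),np.median(P[q,2]).round(4))
q=(abs(P[:,2]-.08)<.003)&(np.hypot(x-.095,y+.014)<.014)
if q.sum(): print("post",cv2.minEnclosingCircle(np.stack([x[q],y[q]],1).astype(np.float32)))
c,v=P[k].mean(0),np.linalg.svd(P[k]-P[k].mean(0),full_matrices=False)[2];print("beam yaw rel",np.arctan2(v[0][1],v[0][0])+.2545,"normal",v[2].round(4))
r,cc=map(int,proj(m,[.60,-.155,.07]));r0=max(0,min(r-110,180));c0=max(0,min(cc-150,340));save(sys.argv[1],cv2.resize(im2[r0:r0+220,c0:c0+300],(750,550),interpolation=2))
E
python3 chk.py w8.png
```

```text
[ 0.5236 -0.0285  0.2066] [-0.  -0.2 -0.1]
hub top z 0.10005647870975456 1439
0.03 298 [-0.0068  0.0085] 0.0698
0.05 304 [-0.0066  0.0087] 0.0699
0.07 327 [-0.0065  0.009 ] 0.0698
0.085 353 [-0.0079  0.0091] 0.0697
0.1 357 [-0.006   0.0093] 0.0697
0.12 171 [-0.006   0.0095] 0.0696
post ((0.09390491992235184, -0.012917543761432171), 0.006105959415435791)
beam yaw rel 3.1502182911290806 normal [-0.0083 -0.0202 -0.9998]
```

View pics/w8.png

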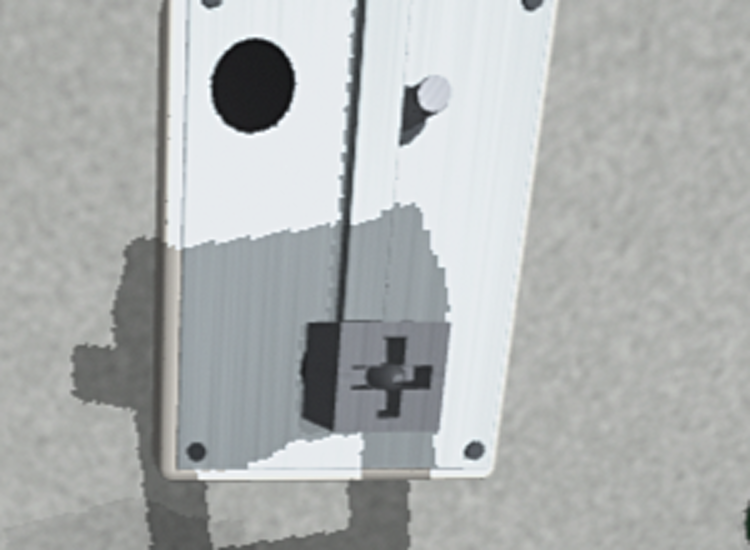

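```bash
python3 - <<'E'
from h import *
go([.6406,-.1284,.12]);go([.6406,-.1284,.061])
E
```

```text
tool shift [0.1342 0.0651 0.0929] pos [ 0.5243 -0.029   0.2063] yaw_y -1.8226 tilt [ 0.029 -0.033 -0.999]
tool shift [0.132  0.0636 0.1518] pos [ 0.5243 -0.029   0.2063] yaw_y -1.8226 tilt [ 0.029 -0.033 -0.999]
```

Call:
play_rows(
  moves=[0.02,0.01,0.005,0,0,0.03,0.013,0.02,0,0,0.03,0.013,0.02,0,0,0.03,0.013,0.02,0,0,0.02,0.008,0.02,0,0,0,0,0.02,0,0,0,0,0.02,0,0,0,0,0.01,0,0,0,0,0,0,0],
)

```text
time_s: 32.75
tcp_pos: [0.6513, -0.1294, 0.0688]
tcp_rot: [0.015, 0.992, -0.127, 0.017]
force: [-0.5, 0.4, 0.4]
finger_gap: -0.002
```

```bash
python3 - <<'E'
from h import *
rel(-.2545);go([.6406,-.1284,.0615])
E
```

```text
TCP in lever frame [0.1002 0.0367 0.0688] toolx-beam -0.002 tilt [ 0.03  -0.034 -0.999] z of x,y [0.037 0.026] F [-0.5  0.4  0.4] gap -0.002
tool shift [-0.0109  0.0015  0.0069] pos [ 0.6513 -0.1294  0.0688] yaw_y -1.8269 tilt [ 0.03  -0.034 -0.999]
```

Call:
play_rows(
  moves=[0,0,0.005,0,0,0,0.005,0.002,0,0,0,0.005,0,0,0,0,0.002,0,0,0,0,0.001,0,0,0,0,0.001,0,0,0],
)

```text
time_s: 33.35
tcp_pos: [0.6499, -0.1449, 0.0665]
tcp_rot: [0.016, 0.992, -0.127, 0.02]
force: [-0.6, 0.7, 0.3]
finger_gap: -0.0
```

```bash
python3 - <<'E'
from h import *
rel(-.2545)
E
```

```text
TCP in lever frame [0.1027 0.0213 0.0665] toolx-beam -0.002 tilt [ 0.037 -0.036 -0.999] z of x,y [0.045 0.026] F [-0.6  0.7  0.3] gap -0.0
```

Call:
play_rows(
  moves=[0,0.0012,0,0,0,0,0.0012,0,0,0],
)

```text
time_s: 33.55
tcp_pos: [0.6495, -0.1474, 0.0672]
tcp_rot: [0.016, 0.992, -0.127, 0.021]
force: [0.8, -0.7, -0.4]
finger_gap: 0.002
```

```bash
python3 - <<'E'
from h import *
rel(-.2545)
E
```

```text
TCP in lever frame [0.1029 0.0188 0.0672] toolx-beam -0.002 tilt [ 0.038 -0.036 -0.999] z of x,y [0.046 0.026] F [ 0.8 -0.7 -0.4] gap 0.002
```

Call:
play_rows(
  moves=[0,-0.005,0,0,0,0,-0.002,0.004,0,0,0,0,0.003,0,0,0,0.003,0,0,0,0,0.001,0,0,0],
)

```text
time_s: 34.05
tcp_pos: [0.6505, -0.1438, 0.0591]
tcp_rot: [0.016, 0.992, -0.127, 0.021]
force: [0.4, 0.5, 0.4]
finger_gap: 0.003
```

```bash
python3 - <<'E'
from h import *
rel(-.2545)
E
```

```text
TCP in lever frame [0.103  0.0225 0.0591] toolx-beam -0.001 tilt [ 0.037 -0.036 -0.999] z of x,y [0.045 0.026] F [0.4 0.5 0.4] gap 0.003
```

Call:
play_rows(
  moves=[0,0.0015,0,0,0,0,0.001,0,0,0,0,0.001,0,0,0],
)

```text
time_s: 34.35
tcp_pos: [0.6499, -0.1461, 0.059]
tcp_rot: [0.014, 0.992, -0.127, 0.021]
force: [2.8, 4.9, -0.2]
finger_gap: -0.0
```

```bash
python3 - <<'E'
from h import *
rel(-.2545)
E
```

```text
TCP in lever frame [0.103  0.0202 0.059 ] toolx-beam -0.0 tilt [ 0.038 -0.033 -0.999] z of x,y [0.045 0.023] F [ 2.8  4.9 -0.2] gap -0.0
```

Call:
play_rows(
  moves=[0,0.0015,0,0,0,0,0.0015,0,0,0],
)

```text
time_s: 34.55
tcp_pos: [0.6499, -0.1461, 0.0591]
tcp_rot: [0.012, 0.992, -0.126, 0.021]
force: [2.2, 6.5, -0.3]
finger_gap: -0.003
```

```bash
python3 - <<'E'
from h import *
rel(-.2545)
E
```

```text
TCP in lever frame [0.103  0.0202 0.0591] toolx-beam 0.002 tilt [ 0.039 -0.028 -0.999] z of x,y [0.045 0.018] F [ 2.2  6.5 -0.3] gap -0.003
```

The finger no longer advances (0 mm at 6.9 N), so the beam is firmly on the post. Backing away.

Call:
play_rows(
  moves=[0,-0.002,0,0,0,0,-0.006,0,0,0,0,-0.008,0,0,0,0,-0.005,-0.02,0,0,0,0,-0.03,0,0,0,0,-0.04,0,0,-0.01,-0.01,-0.04,0,0,-0.03,-0.02,-0.02,0,0,-0.03,-0.02,0,0,0,-0.03,0,0,0,0,-0.03,0,0,0,0,0,0,0,0,0,0,0,0,0,0],
)

```text
time_s: 35.85
tcp_pos: [0.5323, -0.0339, 0.2081]
tcp_rot: [0.013, 0.992, -0.126, 0.022]
force: [0.1, -0.5, -0.4]
finger_gap: -0.002
```

```bash
python3 chk.py w9.png; python3 - <<'E'
from h import *
im,_=ctrl.camera("scene");m=ctrl.camera_model("scene");r,c=map(int,proj(m,[.6,-.15,.07]));save("s9.png",cv2.resize(im[r-60:r+60,c-80:c+80],(800,600),interpolation=2))
E
```

```text
[ 0.5323 -0.0339  0.2081] [ 0.1 -0.5 -0.4]
hub top z 0.10004038156983279 1386
0.03 274 [-0.0071  0.0084] 0.0699
0.05 288 [-0.007   0.0085] 0.0698
0.07 311 [-0.0069  0.0085] 0.0698
0.085 336 [-0.0079  0.0086] 0.0697
0.1 337 [-0.0067  0.0089] 0.0697
0.12 351 [-0.0064  0.0089] 0.0696
post ((0.0951477661728859, -0.013210522010922432), 0.006341285537928343)
beam yaw rel 3.1467423677219624 normal [-0.0072 -0.0158 -0.9998]
```

View pics/w9.png

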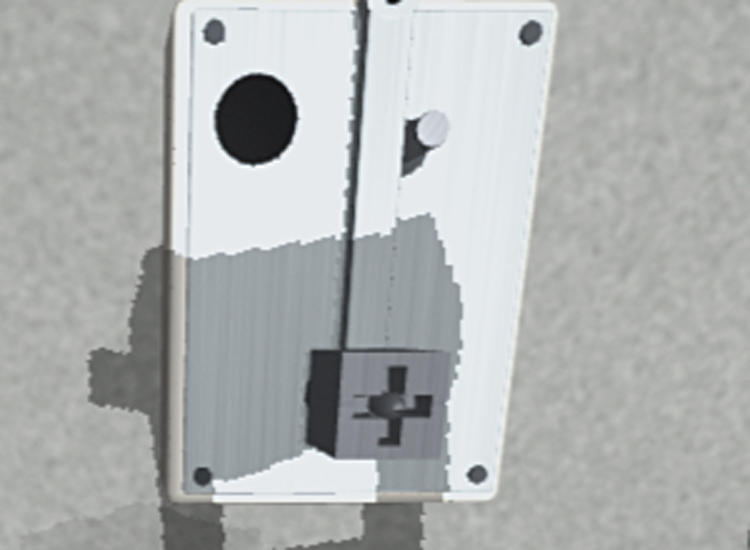

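The beam edge at y ≈ -0.0068 meets the post edge at -0.0069. The hub top is at 0.1000, so it is fully home, and the beam is level. The gripper is clear.

```bash
python3 -c "
from rig import ctrl
print(ctrl.sign_off())"
```

```text
the job is handed in; nothing more can be done
None
```

The sample arm is on the white sampler's spindle, its hub fully home on the collar and its beam swung clockwise against the rest post. The job was handed in at about 36 s with the gripper well clear.

- **Fit:** the ribs measured 0.918 rad, which is 1.17 rad counter-clockwise from the module's x and within the allowed range. The hub went down the splines with no contact force I could measure.
- **Seating:** the hub top read 0.1000 m, exactly where it should be when home. The beam lies level, 0.0696–0.0699 m against 0.070 m.
- **Swing:** I pushed the beam round with closed fingers, at about 3 N or less during the swing. After the first press, the check suggested a gap of up to about 0.5 mm at the post, so I pressed again. On the second press the finger stopped dead at 6.9 N, and the final picture put the beam edge within about 0.1 mm of the post edge.
- **Bearing:** I cannot read the bearing load directly. The forces I read at the wrist during fitting and pushing stayed at or below about 7 N.

Three things did not go cleanly or were not settled:

- **Tool tilt:** the tool picked up a 2–5° tilt while moving. I partly corrected it by pushing against the reach limits, and the arm went on with about 2° of roll, within the play. It dropped level when released.
- **Beam angle:** the last camera fit put the beam 0.005 rad from the measured module x, within camera accuracy. The contact force and the edge positions are the stronger evidence.
- **Other objects:** my path stayed clear of them, but I did not look at them again before handing in.

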